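# Draw the hatch bolt under the canopy with the hooked rod

## Task

Unlock the rear hatch of the weighing station: take the hooked rod from its fork stand, reach with it under the clear canopy and draw the hatch's slide bolt all the way towards you, touching the bolt only with the rod and not with the fingers. Then hang the rod back upright by its flange, fully home in the fork, and let go. Leave everything else standing where it is.

Things in the scene. Friction and masses are not known exactly. Their poses are not given: they have to be found in the camera images.
- station: weighing station, fixed: white deck 280 x 280 x 12 mm with a clear canopy over its rear part, a low grey hatch (top 72 mm above the bench) at the back, x = 89 mm, and a slide bolt along its middle. Origin on the bench under the knob stem of the fully shut bolt; x points away from the robot, y left, z up; deck x -150 to 130, y -140 to 140 mm. 70 mm to either side of the knob is free.
- canopy_front (a point): middle of the lower front edge of the clear canopy plate, 190 mm above the bench and 40 mm nearer the robot than the shut bolt's stem; axes as the station's. The plate is 10 mm thick, 280 mm wide in y and runs 110 mm back in +x from here; blue strips along its front and rear edges, 6 mm high, are only for show. Four 12 mm square posts carry it, 15 and 100 mm behind this edge, at y +-128 mm.
- bolt (a joint): slide bolt of the hatch, m: 0 = shut (nose in the keeper on the hatch), 0.050 = fully drawn, at a hard stop. It grows as the bolt slides along the station's -x, towards the robot. About 1.5 N moves it (dry friction) and it stays where it is left. It may start up to 8 mm from 0.
- bolt_knob (a point): point on the axis of the bolt's upright steel stem, 48 mm above the bench; moves with the bolt; axes as the station's. Stem 10 mm thick, from the bar's top (27 mm above the bench; bar 14 mm wide) to a red ball, 18 mm across, centred 69 mm above the bench. The guides over the bar reach 33 mm above the bench, 38 mm wide, at x 28 to 40 and -80 to -68 mm of the station.
- rod_grip (a point): centre of the hooked rod's yellow grip, 20 x 20 mm (sides along its x, y), 50 mm high, z up along the rod. A black flange 32 mm across spans z -31 to -25 mm; below it an 8 mm steel rod runs down the axis to z = -230 mm, where the hook's foot (8 mm thick, axis at z = -230) turns off square along the rod's +y to a round tip at y = 32 mm. About 110 g. It starts hung by its flange in the fork.
- stand: fork stand, fixed: grey foot (x -45 to 75, y +-50, 12 mm high), post at x 38 to 56 mm, on top a flat fork 46 mm wide, 217 to 225 mm above the bench, nothing higher. Its 16 mm slot runs along x, open at -x, ends at x = 8 mm; tines straight to x = -38, flaring to x = -56 mm. Origin on the bench under the hung rod, x into the slot, z up. It may change places with the stirrer.
- stand_seat (a point): where the centre of the rod's grip is when the rod hangs fully home in the slot: 256 mm above the bench over the stand's origin, with the flange on the tines. Axes as the stand's; the rod's agree with them within 6 degrees at the start. Held with the fingers closing along its x, the rod resists the pull on its hook best; closing along its y it can swing in the grip.
- stirrer: white hotplate stirrer, fixed, 130 x 120 mm and 83 mm high, origin under its centre, with the beaker on top.
- beaker_mid (a point): bystander, loose: clear glass beaker, 66 mm across, 85 mm high, on the stirrer; the point is half-way up on its axis
- jar_mid (a point): bystander, loose: small white jar with blue cap, 32 mm across, 45 mm high, on the station's deck to the right of the bolt; the point is half-way up on its axis
- vial_mid (a point): bystander, loose: small amber bottle, 28 mm across, 55 mm high, on the station's deck to the left of the bolt; the point is half-way up on its axis
- reagent_mid (a point): bystander, loose: amber reagent bottle, 72 mm across, 150 mm high; the point is half-way up on its axis
- wash_mid (a point): bystander, loose: white bottle with red cap, 60 mm across, 160 mm high; the point is half-way up on its axis
- tips_mid (a point): bystander, loose: blue box, 85 x 60 x 50 mm; the point is half-way up on its axis
- mortar_mid (a point): bystander, loose: white ceramic bowl, 90 mm across, 50 mm high; the point is half-way up on its axis
Mind the look-alikes: they are no part of the job. Leave any yellow look-alike of the stand alone.

How it is judged (in metres and radians):
On the way, in this order (a step that is already met when the one before it is completed fails the run):
1. the rod is taken out of the fork (horizontal distance between rod_grip and stand_seat above 0.06 m), for 0.1 s.
2. the bolt is drawn at least 45 of its 50 mm (value of joint bolt above 0.045 m), for 0.1 s.
At the end, for the whole second after the job is handed in: The bolt is drawn at least 45 mm of its 50; the rod hangs in the fork within 15 mm of its seat, upright within 7 degrees, at rest and released (value of joint bolt above 0.045 m and distance between rod_grip and stand_seat below 0.015 m and angle between rod_grip's own z axis and vertical below 0.12 rad and linear speed of rod below 0.02 m/s); the robot touches nothing.
It fails at once if the fingers touch the bolt (contact force between the fingers and bolt above 0.5 N).
It fails at once if a bystander is moved by more than 30 mm (distance of any of beaker_mid, jar_mid, vial_mid, reagent_mid, wash_mid, tips_mid, mortar_mid from where it was at the start of the episode above 0.03 m).
It fails at once if a bystander is tipped over (angle between any of beaker_mid, jar_mid, vial_mid, reagent_mid, wash_mid, tips_mid, mortar_mid's own z axis and vertical above 0.5 rad).
It also fails if it takes over 58 s, if anything falls off the work surface, if the arm or the gripper's body presses on something with over 40 N, if the wrist force passes 120 N, or if a joint passes its speed limit or range.

## Robot

A 6-joint arm with a two-finger parallel gripper is mounted at the origin on the work surface. World frame = base frame: x ahead of the robot, y to its left, z up, the work surface at z = 0. Lengths are in mm, angles in rad, forces in N, time in s.
With the tool pointing down it reaches from about 350 to 875 mm from the base axis. Payload 4.2 kg.
Tool frame: the origin (TCP) lies midway between the tips of the shut fingers; the grasp point (between the pads) lies ctrl.grip_point_offset behind it (ctrl.grip_point_offset is the distance from the TCP to the grasp point, in mm); z points along the fingers, y is the direction in which the jaws open and shut (so a half turn about z gives the same grasp; the last joint's range is limited). The gripper opens to 85 mm and grips with 20 to 120 N. Pads are 22 mm wide; open, the fingers measure 114 mm over their backs; the gripper's body (76 mm by 85 mm) begins 54 mm behind the grasp point. The pads swing forward as they close: fully open they stand 13 mm farther back than shut.
Start: joints at [-0.974, 0.385, 0.008, 0, -1.194, -0.259], TCP at [207.147, -589.652, 231.312] pointing down, gripper open.
Joint ranges: [-3.14, 3.14], [-1.21, 2.06], [-1.07, 1.41], [-3.16, 2.05], [-2.99, -0.16], [-3.1, 3.1]. Speed limits (rad/s): [2.79, 2.79, 3.14, 3.14, 3.14, 3.14].

## Interface

Orientations are given as a unit quaternion [x, y, z, w].
In Python, from cell import observe, get_image, workorder, spot_in, outline_of, ctrl gives the robot as it stands.
- The arm moves only by the tool apply_moves, never from a script. Its argument "series" is a list of rows, each a list of 3 entries, a list of its own where there are three numbers: the shift along the tool's x, y, z in mm, then the turn about the tool's z in degrees, then the closure, from 0 (fully open) to 1 (shut). In form: [[[dx, dy, dz], yaw, grip], ...]. A call has 1 to 10 rows; each row shifts and turns the pose as measured when the row begins, along the tool's axes as they then stand; what a row does not reach is not made up. A row lasts 1/8 s, in which the tool goes at most 62.5 mm and 10.7 degrees, less where a joint would pass 70% of its speed; a pose out of reach is approached as far as the arm can. A call is refused whole if a number of a shift passes 62.5 or a number of a turn 10.7, either way. A call with a gripper value outside its range is refused whole. The fingers move at their own pace and stop on an object; the grip force is fixed at half the most. Time passes only in rows, so rows that do not move let the fingers close. It gives the time, the measured TCP pose, the force and the opening at its end, in the units of the state.
- observe(): the state, without advancing time (a new reading comes with each control period).
- get_image(name): name is "scene" or "top" or "wrist"; returns a dict with "image" (420x560x3 uint8, red, green, blue), "depth" (420x560 float32, mm along the optical axis (not along the pixel's ray), 0 where there is no reading), "camera_matrix" (3x3 intrinsics, pixels), "world_to_cam" (4x4, takes a point from world to camera coordinates). Camera axes: x right, y up, looking along -z (the intrinsics and any distortion apply to the point x, -y, -z); pixel columns grow to the right and rows downward; lengths in mm; the calibration is good to about 2 mm. A picture is of the moment at which its call begins.
- workorder.hand_in(): hands the job in, once; it reports no verdict.
Trained networks look in the newest picture that a camera, given by its name, has taken for a name from the list of things; names that differ only in an ending like _2 or _b are one class to them, and where a whole thing is asked for, a point or a joint stands for the part that bears it (a point fixed in the world has none). Each returns a list of dicts, best first, with "p" (0 to 1); they miss things now and then, are a little off and sometimes report something else, mostly with a low value. They report only what shows in the picture. A call takes as long as a camera call. They do not tell look-alikes from the thing itself.
- spot_in(camera, name): "box" ([left, top, right, bottom] in pixels, round what is visible of it).
- outline_of(camera, name): "mask" (420x560 bool, what is visible of it) and "box" ([left, top, right, bottom] in pixels, round what is visible of it).
The state is a dict: "time_s": time; "joint_positions": joint angles; "joint_velocities": joint speeds; "effort": joint torques, N m; "eef_pos": TCP position; "tcp_rot": TCP orientation; "force": force on the tool from outside, world axes, zero at the start; "wrist_torque": the same for the moment, N m; "gripper_width": finger opening in mm.
Only numpy, scipy, OpenCV 4.12 (cv2) and the standard library are available. Lean on these libraries where they do the work, as an engineer would, in place of code of your own. Each camera call takes 0.05 s, during which the arm holds its last target.

## Working session

There is one attempt and no reset: what is moved stays moved. The work goes in short steps, Python scripts to look and compute and a tool call to move; the robot and the scene stay as the last step left them, time stands still between calls to the robot, and variables do not carry over. Pictures are saved under pics/ and viewed, and the job is handed in when it is done.

Besides the shell and the picture viewer there is one more tool, called after "Emit:" by a JSON object that holds its "method" and its "body", one argument or row to a line. apply_moves: Moves the arm, as the interface text tells. Its arguments: {"type":"object","properties":{"series":{"type":"array","items":{"type":"array"}}},"required":["series"]}

```bash
mkdir -p pics; ls; cat > h.py <<'E'
import numpy as np, cv2
from cell import observe,get_image,workorder,spot_in,outline_of,ctrl
def save(d,n,scale=1,crop=None):
    im=d["image"][:,:,::-1]
    if crop: im=im[crop[1]:crop[3],crop[0]:crop[2]]
    if scale!=1: im=cv2.resize(im,None,fx=scale,fy=scale,interpolation=cv2.INTER_CUBIC)
    cv2.imwrite("pics/"+n+".png",im)
def unproj(d,u,v,z=None):
    K=d["camera_matrix"];
    z=d["depth"][int(round(v)),int(round(u))] if z is None else z
    r=np.linalg.inv(K)@[u,v,1]; p=r*z
    pc=np.array([p[0],-p[1],-p[2],1]); return (np.linalg.inv(d["world_to_cam"])@pc)[:3]
def proj(d,P):
    P=np.atleast_2d(P); c=(d["world_to_cam"]@np.c_[P,np.ones(len(P))].T)[:3]
    q=d["camera_matrix"]@np.array([c[0],-c[1],-c[2]]); return (q[:2]/q[2]).T
def cloud(d):
    K=d["camera_matrix"]; z=d["depth"]; v,u=np.mgrid[:z.shape[0],:z.shape[1]]
    r=np.linalg.inv(K)@np.stack([u.ravel(),v.ravel(),np.ones(u.size)])
    p=r*z.ravel(); pc=np.stack([p[0],-p[1],-p[2],np.ones(u.size)])
    return (np.linalg.inv(d["world_to_cam"])@pc)[:3].T.reshape(z.shape+(3,))
E
python3 - <<'E'
from h import *
import pickle
D={}
for n in ["scene","top","wrist"]:
    d=get_image(n);D[n]=d;save(d,n+"0",1.4); print(n,np.round(d["camera_matrix"],1).tolist(),np.round(d["world_to_cam"],3).tolist())
    if n!="wrist":
      for k in ["station","stand","rod_grip","bolt_knob","stirrer","jar_mid","vial_mid","reagent_mid","wash_mid","tips_mid","mortar_mid","beaker_mid"]:
        print(n,k,[(round(float(r["p"]),2),np.round(r["box"]).tolist()) for r in spot_in(n,k)])
pickle.dump(D,open("D0.pkl","wb"))
print(observe(),ctrl.grip_point_offset)
E
```

```text
pics
scene [[532.5, 0.0, 282.4], [0.0, 532.5, 208.4], [0.0, 0.0, 1.0]] [[-0.416, 0.909, -0.003, 221.375], [-0.618, -0.28, 0.735, 157.874], [0.667, 0.308, 0.678, -1714.775], [0.0, 0.0, 0.0, 1.0]]
scene station [(0.83, [173.0, 231.0, 326.0, 382.0])]
scene stand [(0.66, [421.0, 151.0, 472.0, 247.0]), (0.61, [390.0, 204.0, 458.0, 316.0])]
scene rod_grip [(0.75, [426.0, 197.0, 447.0, 283.0])]
scene bolt_knob [(0.8, [236.0, 294.0, 260.0, 331.0]), (0.32, [125.0, 203.0, 152.0, 256.0])]
scene stirrer [(0.83, [170.0, 180.0, 233.0, 230.0]), (0.6, [171.0, 231.0, 326.0, 382.0])]
scene jar_mid [(0.54, [203.0, 293.0, 214.0, 312.0])]
scene vial_mid [(0.62, [277.0, 327.0, 284.0, 346.0]), (0.53, [169.0, 230.0, 327.0, 382.0]), (0.22, [390.0, 206.0, 456.0, 312.0])]
scene reagent_mid [(0.75, [404.0, 313.0, 448.0, 373.0]), (0.41, [232.0, 213.0, 263.0, 240.0])]
scene wash_mid [(0.72, [125.0, 203.0, 152.0, 256.0]), (0.29, [169.0, 233.0, 328.0, 380.0]), (0.29, [389.0, 201.0, 457.0, 314.0])]
scene tips_mid [(0.82, [324.0, 233.0, 357.0, 276.0]), (0.68, [172.0, 228.0, 327.0, 382.0])]
scene mortar_mid [(0.96, [2
[... 1209 characters left out ...]
4395620e-01,  3.84670543e-01,  7.89803612e-03,  1.51090375e-05,
       -1.19399318e+00, -2.58605781e-01]), 'joint_velocities': array([ 2.04904192e-05,  6.85147799e-04,  1.14768333e-04,  5.34869589e-04,
       -7.47139734e-04, -1.04828950e-03]), 'effort': array([-4.02971073e-04, -3.92092288e+01,  1.88612992e+01,  4.19075668e+00,
       -4.92290346e-04, -1.52797924e-05]), 'eef_pos': array([ 207.14646607, -589.65314068,  231.33134904]), 'tcp_rot': array([-1.68098343e-01,  9.85770230e-01, -1.68530079e-05, -4.10123391e-08]), 'force': array([ 0.68108659, -0.42667265, -0.04213466]), 'wrist_torque': array([-0.00526386,  0.01163725, -0.00488613]), 'gripper_width': 85.5117582253958} 18.700000000000003
```

View images.

View pics/scene0.png

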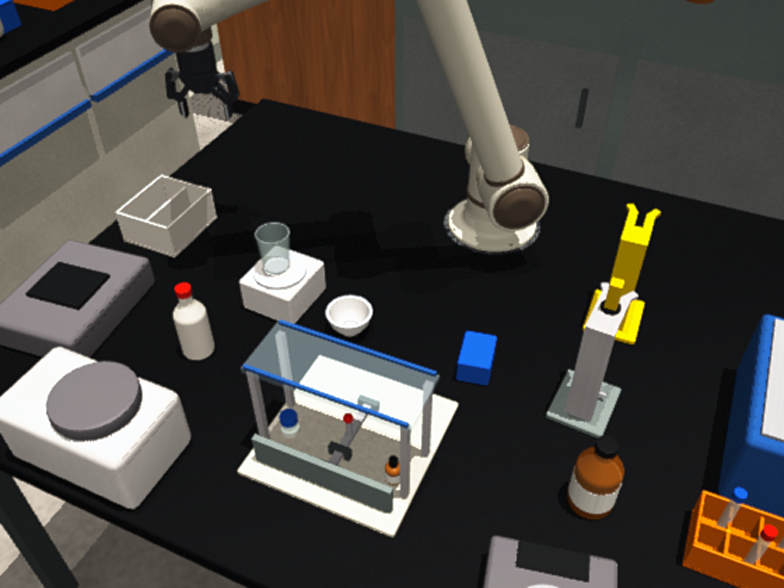

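View pics/top0.png

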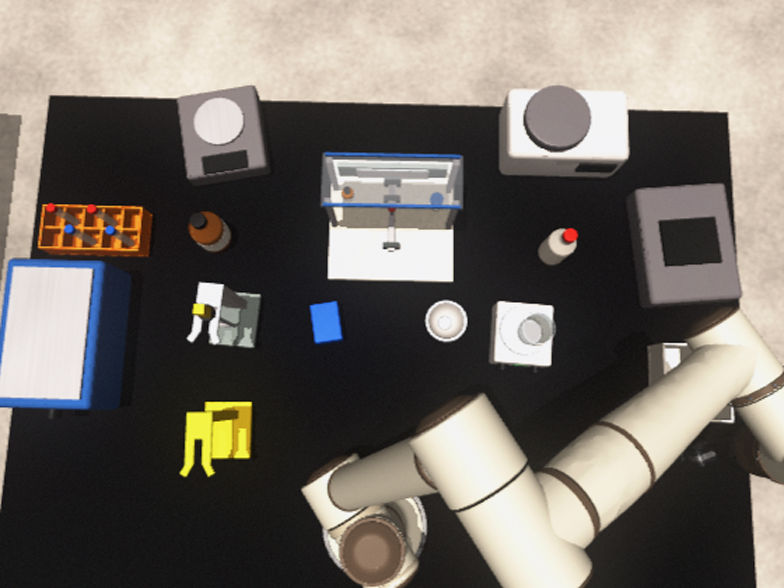

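```bash
python3 - <<'E'
from h import *
import pickle
D=pickle.load(open("D0.pkl","rb"))
save(D["scene"],"c1",5,(380,140,490,320) if 0 else (380,145,490,265))
save(D["top"],"c2",6,(125,195,225,290))
save(D["top"],"c3",6,(220,100,340,200))
save(D["scene"],"c4",4,(160,220,340,360))
E
```

```text
(no output)
```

View crops.

View pics/c1.png

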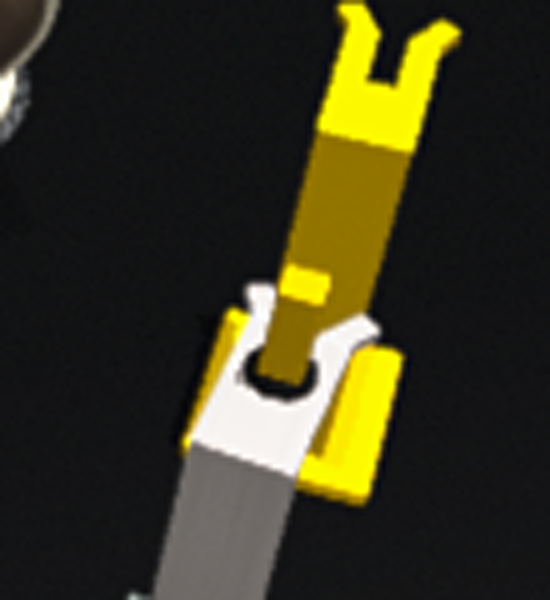

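View pics/c2.png

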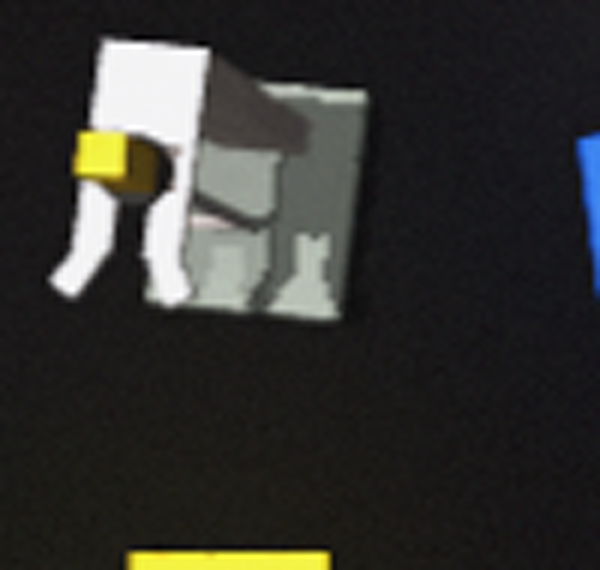

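View pics/c3.png

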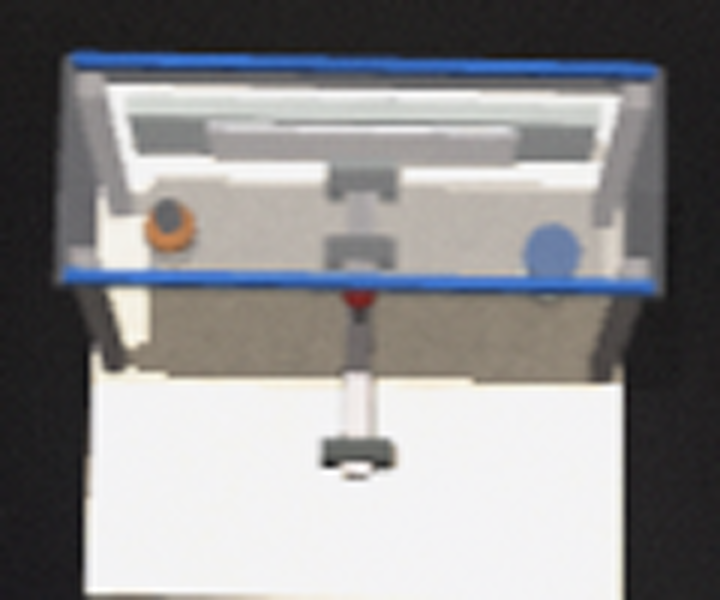

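View pics/c4.png

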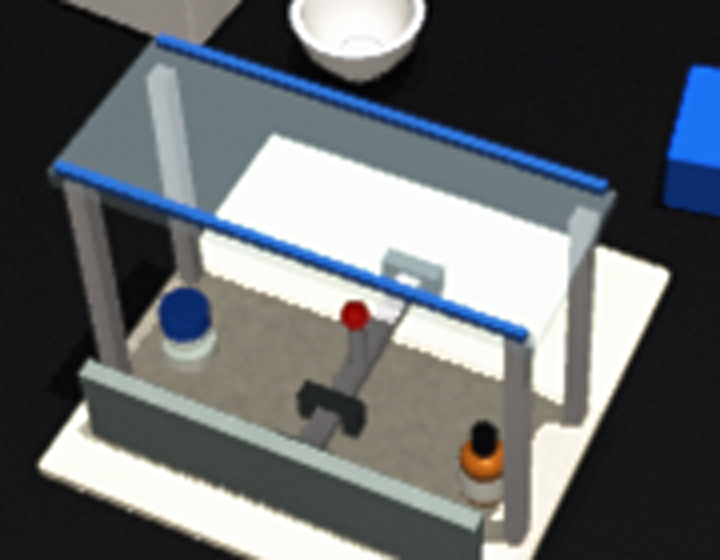

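```bash
python3 - <<'E'
from h import *
import pickle
D=pickle.load(open("D0.pkl","rb"))
for n in ["scene","top"]:
    d=D[n];P=cloud(d); im=d["image"].astype(int); hsv=cv2.cvtColor(d["image"],cv2.COLOR_RGB2HSV)
    yel=(hsv[:,:,0]>22)&(hsv[:,:,0]<35)&(hsv[:,:,1]>150)
    m=yel&(P[:,:,2]>228)&(P[:,:,2]<300); print(n,"yellow high",m.sum(),P[m].min(0) if m.any() else 0,P[m].max(0) if m.any() else 0, P[m].mean(0))
    blue=(hsv[:,:,0]>105)&(hsv[:,:,0]<125)&(hsv[:,:,1]>150)&(P[:,:,2]>170)&(P[:,:,2]<215)
    print("blue strips",blue.sum(),P[blue].min(0),P[blue].max(0))
    # deck
    m=(np.abs(P[:,:,2]-12)<4)&(im.min(2)>140)&(P[:,:,0]>300)&(np.abs(P[:,:,1])<350)
    print("deck",m.sum()); 
    if m.any():
        r=cv2.minAreaRect(P[m][:,:2].astype(np.float32)); print(r, cv2.boxPoints(r).tolist())
    bx={"scene":(385,195,460,320),"top":(125,190,195,255)}[n]
    s=np.zeros_like(m); s[bx[1]:bx[3],bx[0]:bx[2]]=1
    f=s&(np.abs(P[:,:,2]-225)<5); print("fork",f.sum());
    r=cv2.minAreaRect(P[f][:,:2].astype(np.float32)); print(r, np.round(cv2.boxPoints(r)).tolist())
    f=s&(np.abs(P[:,:,2]-12)<3); r=cv2.minAreaRect(P[f][:,:2].astype(np.float32)); print("foot",f.sum(),r)
E
```

```text
scene yellow high 219 [129.30435213 300.09419759 228.015879  ] [433.63507357 343.6527849  284.54745368] [410.81613096 323.95684872 260.62540546]
blue strips 810 [ -220.72066858 -1645.17082038   170.35369615] [753.35985688 117.39957669 211.92390916]
deck 3196
((603.166748046875, 65.00918579101562), (421.5805969238281, 602.5283203125), 4.558774948120117) [[369.09832763671875, 348.5662841796875], [416.98834228515625, -252.05584716796875], [837.2351684570312, -218.54791259765625], [789.3451538085938, 382.07421875]]
fork 578
((419.7427062988281, 323.4214782714844), (61.457401275634766, 117.01795959472656), 86.18836975097656) [[359.0, 297.0], [476.0, 289.0], [480.0, 350.0], [363.0, 358.0]]
foot 1110 ((317.217041015625, 322.7857360839844), (105.06778717041016, 362.8831787109375), 89.50298309326172)
top yellow high 84 [128.93675674 296.74815502 228.00603154] [429.87254119 342.29842141 284.70112336] [340.89667816 321.69132182 262.1424887 ]
blue strips 375 [ 643.07555632 -150.78566538  195.63445653] [755.31935028 117.83652615 212.29530891]
deck 2934
((647.8961181640625, 72.43890380859375), (514.2040405273438, 584.0409545898438), 84.29835510253906) [[331.7776794433594, -154.37942504882812], [912.9292602539062, -212.40289306640625], [964.0145263671875, 299.2572326660156], [382.86297607421875, 357.28070068359375]]
fork 513
((422.54620361328125, 324.563720703125), (59.88868713378906, 113.39373779296875), 87.64437866210938) [[365.0, 297.0], [478.0, 292.0], [480.0, 352.0], [367.0, 357.0]]
foot 508 ((438.45947265625, 320.1482849121094), (99.41996002197266, 119.50213623046875), 85.79358673095703)
```

Emit:
{"method": "apply_moves", "body": {
  "series": [
    [[0,-50,-50],0,0],
    [[0,-60,-30],0,0],
    [[0,-60,0],0,0],
    [[0,-60,0],0,0],
    [[0,-60,0],0,0]
  ]
}}

```text
time_s: 1.98
eef_pos: [291.2, -828.1, 304.0]
tcp_rot: [-0.169, 0.986, 0.003, -0.002]
force: [0.8, -1.4, 0.9]
gripper_width: 85.6
```

```bash
cat >> h.py <<'E'
from scipy.spatial.transform import Rotation as R
def st():
    o=observe(); M=R.from_quat(o["tcp_rot"]).as_matrix()
    print("t",round(o["time_s"],2),"p",np.round(o["eef_pos"],1),"x",np.round(M[:,0],3),"y",np.round(M[:,1],3),"z",np.round(M[:,2],3),"q",np.round(o["joint_positions"],3),"F",np.round(o["force"],1),"T",np.round(o["wrist_torque"],2),"w",round(o["gripper_width"],1))
    return o,M
def tool(M,w): print("tool shift for",w,np.round(M.T@np.array(w,float),1))
E
python3 -c "
from h import *
st()"
```

```text
t 1.98 p [ 291.2 -828.1  304. ] x [-0.943 -0.332  0.003] y [-0.332  0.943  0.007] z [-0.005  0.006 -1.   ] q [-1.049e+00  9.460e-01  1.212e+00  1.000e-03 -1.844e+00 -1.820e-01] F [ 0.8 -1.4  0.9] T [-0.23 -0.15 -0.02] w 85.6
```

Emit:
{"method": "apply_moves", "body": {
  "series": [
    [[0,-60,0],0,0],
    [[0,-60,0],0,0],
    [[0,-60,0],0,0]
  ]
}}

```text
time_s: 2.35
eef_pos: [311.5, -890.5, 239.5]
tcp_rot: [-0.168, 0.985, -0.035, -0.001]
force: [-0.5, 0.4, 1.2]
gripper_width: 85.3
```

```bash
python3 -c "
from h import *
st()"
```

```text
t 2.35 p [ 311.5 -890.5  239.5] x [-0.943 -0.331  0.014] y [-0.331  0.941 -0.068] z [ 0.009 -0.069 -0.998] q [-1.056  1.113  1.407  0.027 -1.8   -0.17 ] F [-0.5  0.4  1.2] T [ 0.12 -0.01 -0.  ] w 85.3
```

Emit:
{"method": "apply_moves", "body": {
  "series": [
    [[0,-60,-60],0,0],
    [[0,-60,-60],0,0],
    [[0,-60,-60],0,0],
    [[0,-60,-60],0,0]
  ]
}}

```text
time_s: 2.85
eef_pos: [310.0, -878.4, 359.0]
tcp_rot: [-0.167, 0.98, -0.106, 0.006]
force: [0.2, -0.3, 1.0]
gripper_width: 85.4
```

```bash
python3 -c "
from h import *
st()"
```

```text
t 2.85 p [ 310.  -878.4  359. ] x [-0.944 -0.329  0.025] y [-0.327  0.921 -0.21 ] z [ 0.046 -0.206 -0.977] q [-1.039  0.992  1.408  0.066 -1.783 -0.173] F [ 0.2 -0.3  1. ] T [0.45 0.1  0.02] w 85.4
```

Emit:
{"method": "apply_moves", "body": {
  "series": [
    [[0,60,-10],0,0],
    [[0,60,-10],0,0],
    [[0,60,-10],0,0],
    [[0,60,-10],0,0],
    [[0,60,-10],0,0],
    [[0,60,-10],0,0],
    [[0,60,-10],0,0],
    [[0,60,-10],0,0],
    [[0,60,-10],0,0],
    [[0,60,-10],0,0]
  ]
}}

```text
time_s: 4.1
eef_pos: [126.4, -350.6, 355.4]
tcp_rot: [-0.166, 0.976, -0.142, 0.021]
force: [0.9, 2.1, 0.8]
gripper_width: 85.3
```

```bash
python3 -c "
from h import *
st()"
```

```text
t 4.1 p [ 126.4 -350.6  355.4] x [-0.944 -0.329  0.006] y [-0.317  0.905 -0.284] z [ 0.088 -0.27  -0.959] q [-0.639 -0.319 -0.521  0.181 -1.139 -0.652] F [0.9 2.1 0.8] T [0.6  0.05 0.06] w 85.3
```

Emit:
{"method": "apply_moves", "body": {
  "series": [
    [[0,50,-10],0,0],
    [[0,50,-10],0,0],
    [[0,50,-10],0,0]
  ]
}}

```text
time_s: 4.47
eef_pos: [88.0, -232.8, 352.4]
tcp_rot: [-0.164, 0.976, -0.14, 0.029]
force: [0.6, 0.4, 0.1]
gripper_width: 85.4
```

```bash
python3 -c "
from h import *
st()"
```

```text
t 4.47 p [  88.  -232.8  352.4] x [-0.945 -0.328 -0.01 ] y [-0.312  0.907 -0.283] z [ 0.102 -0.264 -0.959] q [ 0.    -0.7   -0.693  0.269 -1.475 -1.25 ] F [0.6 0.4 0.1] T [0.72 0.08 0.04] w 85.4
```

```bash
python3 - <<'E'
from h import *
import pickle
D=pickle.load(open("D0.pkl","rb"))
P=cloud(D["top"]).reshape(-1,3)
print(P.min(0),P.max(0))
for x in range(-100,1000,100):
    print(x,[int(P[(P[:,0]>=x)&(P[:,0]<x+100)&(P[:,1]>=y)&(P[:,1]<y+100)][:,2].max(initial=-99)) for y in range(-900,900,100)])
E
```

```text
[ -281.79631957 -1438.97620973  -777.4811783 ] [1770.60360457 1454.35770734 1428.42281587]
-100 [-3, 7, 7, 6, 6, -99, 6, 6, 244, 243, 7, 8, 8, 8, 8, 6, 9, -99]
0 [-5, 7, 7, 8, 6, -99, 733, 733, 244, 330, 213, 7, 7, 6, 7, 12, 7, -8]
100 [-4, 5, 6, 538, 4, 676, 732, 737, 730, 462, 220, 230, 231, 8, 8, 10, 11, -99]
200 [-99, 84, 78, 573, 622, 677, 686, 737, 1428, 8, 8, 225, 231, 7, 161, 163, 161, -8]
300 [-99, -99, 58, 576, 607, 607, 172, 49, 8, 51, 53, 229, 230, 8, 163, 162, 163, -99]
400 [-99, 66, 85, 554, 564, 171, 173, 55, 9, 56, 56, 228, 284, 10, 162, 163, 163, -99]
500 [-4, 86, 84, 76, 112, 164, 10, 19, 31, 20, 20, 9, 111, 89, 159, 161, 160, -6]
600 [-2, 84, 86, 84, 113, 164, 10, 209, 211, 211, 208, 11, 155, 111, 127, 126, 123, -6]
700 [-2, 76, 78, 135, 137, 167, 132, 211, 212, 211, 209, 68, 71, 68, 9, 9, 9, -6]
800 [-2, 10, 11, 135, 168, 168, 163, 8, 11, 11, 9, 68, 77, 75, 11, 10, 10, -7]
900 [-1, 8, 9, 135, 163, 166, 137, 8, 8, 8, 13, 66, 76, 75, 8, 10, 11, -99]
```

Emit:
{"method": "apply_moves", "body": {
  "series": [
    [[-53,-13,-8],0,0],
    [[-53,-13,-8],0,0],
    [[-53,-13,-8],0,0],
    [[-53,-13,-8],0,0],
    [[-40,38,-11],0,0],
    [[-40,38,-11],0,0],
    [[-40,38,-11],0,0],
    [[-40,38,-11],0,0]
  ]
}}

```text
time_s: 5.48
eef_pos: [397.1, 8.7, 443.5]
tcp_rot: [-0.161, 0.974, -0.139, 0.076]
force: [1.0, -1.5, 1.0]
gripper_width: 85.6
```

```bash
python3 -c "
from h import *
o,M=st()
d=get_image('wrist');save(d,'w1',1.4)
tool(M,[-25,50,0]);tool(M,[-43,43,0]);tool(M,[-35,50,0])"
```

```text
t 5.47 p [397.1   8.7 443.5] x [-0.936 -0.335 -0.104] y [-0.292  0.909 -0.296] z [ 0.194 -0.246 -0.95 ] q [ 0.686 -0.196 -0.288  0.32  -1.49  -1.957] F [ 1.  -1.5  1. ] T [ 0.41  0.29 -0.01] w 85.6
tool shift for [-25, 50, 0] [  6.7  52.8 -17.2]
tool shift for [-43, 43, 0] [ 25.9  51.7 -18.9]
tool shift for [-35, 50, 0] [ 16.   55.7 -19.1]
```

View pics/w1.png

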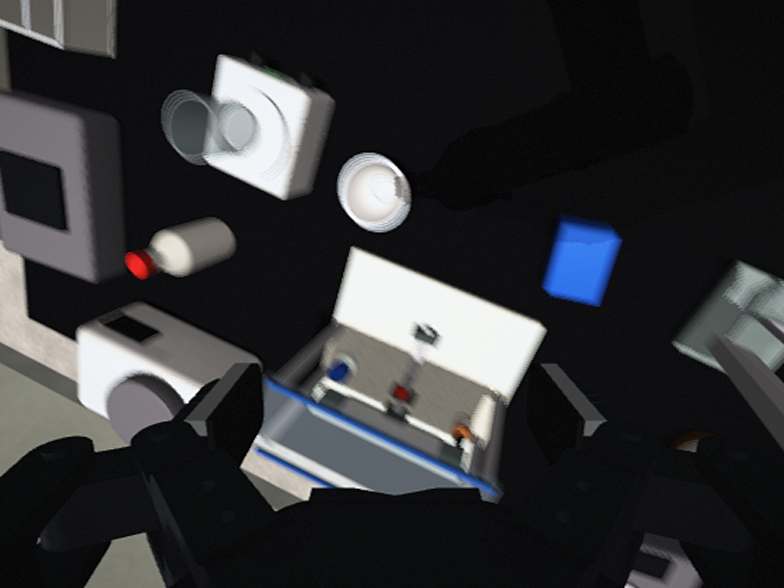

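Emit:
{"method": "apply_moves", "body": {
  "series": [
    [[-1,50,-16],0,0],
    [[-1,50,-16],0,0],
    [[-1,50,-16],0,0],
    [[-1,50,-16],0,0],
    [[-1,50,-16],0,0],
    [[38,37,-16],0,0],
    [[38,37,-16],0,0],
    [[38,37,-16],0,0],
    [[38,37,-16],0,0],
    [[38,37,-16],0,0]
  ]
}}

```text
time_s: 6.78
eef_pos: [76.8, 396.2, 479.3]
tcp_rot: [-0.169, 0.976, -0.108, 0.085]
force: [0.4, 0.0, 0.5]
gripper_width: 85.3
```

```bash
python3 -c "
from h import *
o,M=st()
tool(M,[-50,20,0]);tool(M,[-43,43,0]);tool(M,[-35,50,0])"
```

```text
t 6.78 p [ 76.8 396.2 479.3] x [-0.928 -0.349 -0.13 ] y [-0.312  0.919 -0.239] z [ 0.203 -0.181 -0.962] q [ 1.893e+00  2.000e-03  4.500e-02  1.410e-01 -1.851e+00 -3.097e+00] F [0.4 0.  0.5] T [ 0.42  0.33 -0.07] w 85.3
tool shift for [-50, 20, 0] [ 39.4  34.  -13.8]
tool shift for [-43, 43, 0] [ 24.9  53.  -16.5]
tool shift for [-35, 50, 0] [ 15.   56.9 -16.2]
```

Emit:
{"method": "apply_moves", "body": {
  "series": [
    [[0,0,0],-10,0],
    [[0,0,0],-10,0],
    [[0,0,0],-10,0],
    [[0,0,0],-10,0],
    [[0,0,0],-10,0],
    [[0,0,0],-10,0],
    [[0,0,0],-10,0]
  ]
}}

```text
time_s: 7.65
eef_pos: [76.0, 393.2, 497.8]
tcp_rot: [0.716, -0.689, 0.115, -0.019]
force: [-0.4, -0.4, -0.5]
gripper_width: 85.5
```

```bash
python3 -c "
from h import *
o,M=st()
tool(M,[-50,20,0]);tool(M,[-43,43,0]);tool(M,[-35,50,0])"
```

```text
t 7.65 p [ 76.  393.2 497.8] x [ 0.025 -0.99   0.139] y [-0.981 -0.051 -0.186] z [ 0.191 -0.131 -0.973] q [ 1.9   -0.027  0.067  0.144 -1.85  -1.835] F [-0.4 -0.4 -0.5] T [0.32 0.35 0.  ] w 85.5
tool shift for [-50, 20, 0] [-21.1  48.  -12.2]
tool shift for [-43, 43, 0] [-43.7  40.  -13.9]
tool shift for [-35, 50, 0] [-50.4  31.8 -13.3]
```

Emit:
{"method": "apply_moves", "body": {
  "series": [
    [[-16,53,-8],0,0],
    [[-16,53,-8],0,0],
    [[-16,53,-8],0,0],
    [[-16,53,-8],0,0],
    [[-16,53,-8],0,0],
    [[-16,53,-8],0,0],
    [[-16,53,-8],0,0],
    [[-16,53,-8],0,0],
    [[-16,53,-8],0,0],
    [[-16,53,-8],0,0]
  ]
}}

```text
time_s: 8.9
eef_pos: [-462.3, 530.1, 508.5]
tcp_rot: [0.716, -0.693, 0.075, -0.025]
force: [-0.8, 1.5, 1.3]
gripper_width: 85.5
```

```bash
python3 -c "
from h import *
o,M=st()
tool(M,[-50,20,0]);tool(M,[-43,43,0]);tool(M,[-35,50,0])"
```

```text
t 8.9 p [-462.3  530.1  508.5] x [ 0.027 -0.997  0.072] y [-0.99  -0.037 -0.139] z [ 0.141 -0.068 -0.988] q [ 2.528  0.697  1.203  0.033 -2.231 -2.478] F [-0.8  1.5  1.3] T [0.32 0.39 0.06] w 85.5
tool shift for [-50, 20, 0] [-21.3  48.7  -8.4]
tool shift for [-43, 43, 0] [-44.1  40.9  -9. ]
tool shift for [-35, 50, 0] [-50.8  32.8  -8.3]
```

Emit:
{"method": "apply_moves", "body": {
  "series": [
    [[-24,52,-20],0,0],
    [[-24,52,-20],0,0],
    [[-24,52,-20],0,0],
    [[-24,52,-20],0,0],
    [[-24,52,-20],0,0]
  ]
}}

```text
time_s: 9.52
eef_pos: [-609.8, 526.6, 444.0]
tcp_rot: [0.72, -0.694, 0.007, -0.033]
force: [0.3, -0.5, 0.5]
gripper_width: 85.2
```

```bash
python3 -c "
from h import *
o,M=st()
"
```

```text
t 9.53 p [-609.8  526.6  444. ] x [ 0.038 -0.999 -0.035] y [-0.998 -0.036 -0.057] z [ 0.055  0.037 -0.998] q [ 2.651  0.882  1.408  0.07  -2.127 -2.578] F [ 0.3 -0.5  0.5] T [-0.1   0.07  0.03] w 85.2
```

Emit:
{"method": "apply_moves", "body": {
  "series": [
    [[50,30,-15],0,0],
    [[50,30,-15],0,0],
    [[50,30,-15],0,0]
  ]
}}

```text
time_s: 9.9
eef_pos: [-688.3, 367.2, 477.9]
tcp_rot: [0.717, -0.696, 0.0, -0.031]
force: [-0.4, 0.2, -0.5]
gripper_width: 85.5
```

```bash
python3 -c "
from h import *
o,M=st()
"
```

```text
t 9.9 p [-688.3  367.2  477.9] x [ 0.031 -0.999 -0.042] y [-0.999 -0.029 -0.044] z [ 0.043  0.044 -0.998] q [ 2.878  0.838  1.408  0.065 -2.17  -2.812] F [-0.4  0.2 -0.5] T [-0.08  0.19 -0.03] w 85.5
```

Emit:
{"method": "apply_moves", "body": {
  "series": [
    [[-10,60,-15],0,0],
    [[0,60,-15],0,0],
    [[20,55,-15],0,0]
  ]
}}

```text
time_s: 10.28
eef_pos: [-768.7, 303.9, 456.2]
tcp_rot: [0.719, -0.694, -0.049, -0.016]
force: [0.1, 0.1, -0.7]
gripper_width: 85.5
```

```bash
python3 -c "
from h import *
o,M=st()
tool(M,[50,20,-5]);tool(M,[60,0,-5])
"
```

```text
t 10.28 p [-768.7  303.9  456.2] x [ 0.033 -0.995 -0.093] y [-0.998 -0.037  0.046] z [-0.049  0.091 -0.995] q [ 2.989  0.872  1.408  0.093 -2.043 -2.909] F [ 0.1  0.1 -0.7] T [-0.2  -0.1   0.03] w 85.5
tool shift for [50, 20, -5] [-17.8 -50.9   4.4]
tool shift for [60, 0, -5] [  2.5 -60.1   2. ]
```

Emit:
{"method": "apply_moves", "body": {
  "series": [
    [[-23,-55,0],0,0],
    [[-23,-57,0],0,0],
    [[-23,-57,0],0,0],
    [[-23,-57,0],0,0],
    [[-23,-57,0],0,0],
    [[-10,-60,0],0,0],
    [[0,-60,0],0,0],
    [[0,-60,0],0,0],
    [[0,-60,0],0,0]
  ]
}}

```text
time_s: 11.4
eef_pos: [-267.4, 440.3, 458.6]
tcp_rot: [0.723, -0.687, -0.072, -0.013]
force: [0.8, 0.8, -0.0]
gripper_width: 85.3
```

```bash
python3 -c "
from h import *
o,M=st()
tool(M,[50,-20,-5]);tool(M,[60,0,-5])
"
```

```text
t 11.4 p [-267.4  440.3  458.6] x [ 0.044 -0.992 -0.121] y [-0.995 -0.054  0.081] z [-0.087  0.117 -0.989] q [ 2.453  0.041  0.094  0.036 -1.482 -2.404] F [ 0.8  0.8 -0. ] T [-0.18 -0.19 -0.01] w 85.3
tool shift for [50, -20, -5] [ 22.7 -49.1  -1.7]
tool shift for [60, 0, -5] [  3.3 -60.1  -0.3]
```

Emit:
{"method": "apply_moves", "body": {
  "series": [
    [[3,-60,0],0,0],
    [[3,-60,0],0,0],
    [[3,-60,0],0,0],
    [[3,-60,0],0,0],
    [[3,-60,0],0,0],
    [[10,-60,0],0,0],
    [[10,-60,0],0,0],
    [[10,-60,0],0,0],
    [[10,-40,0],0,0],
    [[0,-10,0],0,0]
  ]
}}

```text
time_s: 12.65
eef_pos: [283.4, 407.0, 436.1]
tcp_rot: [0.722, -0.684, -0.101, -0.037]
force: [-0.7, 0.3, -0.3]
gripper_width: 85.5
```

```bash
python3 -c "
from h import *
o,M=st()
tool(M,[50,-20,-5]);tool(M,[60,0,-5])
"
```

```text
t 12.65 p [283.4 407.  436.1] x [ 0.044 -0.979 -0.197] y [-0.995 -0.062  0.084] z [-0.095  0.192 -0.977] q [ 1.186  0.033  0.097 -0.161 -1.491 -1.132] F [-0.7  0.3 -0.3] T [-0.35 -0.12  0.04] w 85.5
tool shift for [50, -20, -5] [ 22.8 -48.9  -3.7]
tool shift for [60, 0, -5] [  3.6 -60.1  -0.8]
```

```bash
python3 - <<'E'
from h import *
import pickle
D=pickle.load(open("D0.pkl","rb"))
o,M=st()
D["wrist"]=get_image("wrist"); save(D["wrist"],"w2",1.4); pickle.dump(D,open("D1.pkl","wb"))
for n in ["scene","top","wrist"]:
    d=D[n];P=cloud(d); hsv=cv2.cvtColor(d["image"],cv2.COLOR_RGB2HSV)
    yel=(hsv[:,:,0]>22)&(hsv[:,:,0]<35)&(hsv[:,:,1]>120)&(np.abs(P[:,:,0]-420)<60)&(np.abs(P[:,:,1]-323)<60)&(P[:,:,2]>228)&(P[:,:,2]<295)
    t=yel&(P[:,:,2]>277)
    print(n,yel.sum(),t.sum(),np.round(P[yel].min(0)),np.round(P[yel].max(0)))
    if t.sum()>4: print(" top",P[t].mean(0),cv2.minAreaRect(P[t][:,:2].astype(np.float32)))
    w=(np.abs(P[:,:,0]-420)<75)&(np.abs(P[:,:,1]-323)<45)&(np.abs(P[:,:,2]-225)<4)&~yel
    if w.sum()>20:
        print(" fork",w.sum(),cv2.minAreaRect(P[w][:,:2].astype(np.float32)))
        q=P[w][:,:2]; q=q[q[:,0]>432]  # solid back part
        r=cv2.minAreaRect(q.astype(np.float32)); print("  back",r)
    w=(np.abs(P[:,:,0]-435)<75)&(np.abs(P[:,:,1]-323)<65)&(np.abs(P[:,:,2]-12)<3)
    if w.sum()>20: print(" foot",w.sum(),cv2.minAreaRect(P[w][:,:2].astype(np.float32)))
E
```

```text
t 12.65 p [283.4 407.  436.1] x [ 0.044 -0.979 -0.197] y [-0.995 -0.062  0.084] z [-0.095  0.192 -0.977] q [ 1.186  0.033  0.097 -0.161 -1.491 -1.132] F [-0.7  0.3 -0.3] T [-0.35 -0.12  0.04] w 85.5
scene 205 66 [409. 313. 230.] [434. 333. 285.]
 top [421.18340413 323.56302728 280.55575933] ((420.8951416015625, 323.71954345703125), (24.798437118530273, 18.99496841430664), 1.5510385036468506)
 fork 559 ((419.7427062988281, 323.4214782714844), (61.457401275634766, 117.01795959472656), 86.18836975097656)
  back ((454.96575927734375, 320.7870178222656), (46.10041809082031, 46.3774299621582), 86.18836975097656)
 foot 791 ((437.2715148925781, 322.2042236328125), (99.41410064697266, 123.90955352783203), 85.99512481689453)
top 59 50 [412. 313. 275.] [430. 332. 285.]
 top [420.97612383 322.10293966 280.29174816] ((420.9554443359375, 323.0191650390625), (18.277690887451172, 18.559289932250977), 4.4789299964904785)
 fork 478 ((422.4652404785156, 322.59564208984375), (55.9492073059082, 113.39373779296875), 87.64437866210938)
  back ((456.17608642578125, 319.5497741699219), (46.67181396484375, 45.93910217285156), 85.55506896972656)
 foot 508 ((438.45947265625, 320.1482849121094), (99.41996002197266, 119.50213623046875), 85.79358673095703)
wrist 1156 760 [407. 314. 231.] [428. 336. 285.]
 top [417.30405755 324.1175173  281.11838255] ((417.9299011230469, 324.3576965332031), (19.402151107788086, 20.04311180114746), 89.30361938476562)
 fork 4357 ((418.3000183105469, 324.059814453125), (60.928306579589844, 114.51734161376953), 86.22321319580078)
  back ((453.1274108886719, 321.9854431152344), (46.162742614746094, 44.73783493041992), 86.3270263671875)
 foot 2955 ((434.2546081542969, 323.184326171875), (100.01420593261719, 119.51842498779297), 86.41725158691406)
```

View pics/w2.png

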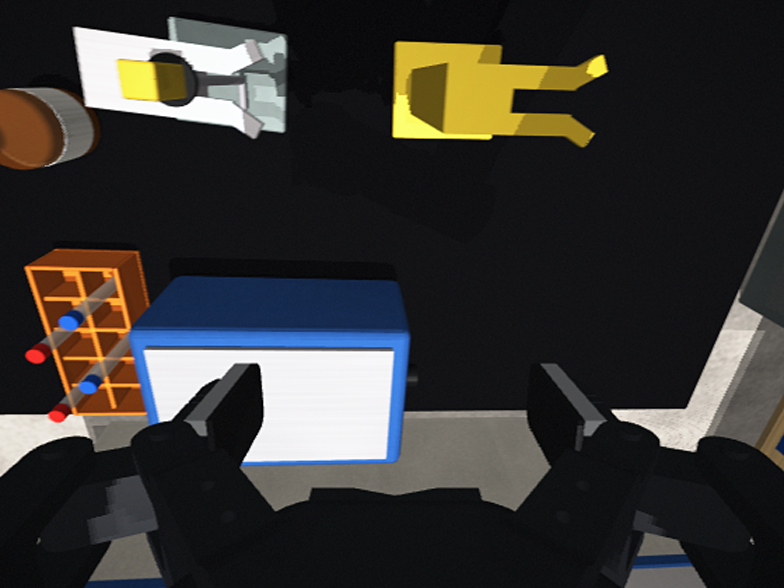

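Emit:
{"method": "apply_moves", "body": {
  "series": [
    [[26,-35,18],0,0],
    [[26,-35,18],0,0],
    [[26,-35,18],0,0],
    [[20,-30,15],3,0],
    [[0,0,0],0,0]
  ]
}}

```text
time_s: 13.32
eef_pos: [414.9, 336.1, 346.9]
tcp_rot: [0.707, -0.698, -0.105, -0.046]
force: [0.4, -0.8, 0.8]
gripper_width: 85.2
```

```bash
python3 -c "
from h import *
o,M=st()
d=get_image('wrist');save(d,'w3',1.4)
P=cloud(d); hsv=cv2.cvtColor(d['image'],cv2.COLOR_RGB2HSV)
yel=(hsv[:,:,0]>22)&(hsv[:,:,0]<35)&(hsv[:,:,1]>120)&(np.abs(P[:,:,0]-420)<60)&(np.abs(P[:,:,1]-323)<60)&(P[:,:,2]>278)&(P[:,:,2]<295)
print(yel.sum(),P[yel].mean(0),cv2.minAreaRect(P[yel][:,:2].astype(np.float32)))
T=np.array([420,323.5,259])+18.7*M[:,2]
tool(M,T-o['eef_pos'])
"
```

```text
t 13.32 p [414.9 336.1 346.9] x [ 0.004 -0.977 -0.212] y [-0.996 -0.021  0.081] z [-0.084  0.211 -0.974] q [ 0.863  0.14   0.02  -0.208 -1.347 -0.814] F [ 0.4 -0.8  0.8] T [-0.44 -0.12 -0.03] w 85.2
837 [418.16691822 323.09058262 281.1228579 ] ((418.0516052246094, 323.8570861816406), (20.346757888793945, 19.50905418395996), 89.63967895507812)
tool shift for [   3.52606844   -8.64788568 -106.09565064] [ 31.  -11.9 101.2]
```

View pics/w3.png

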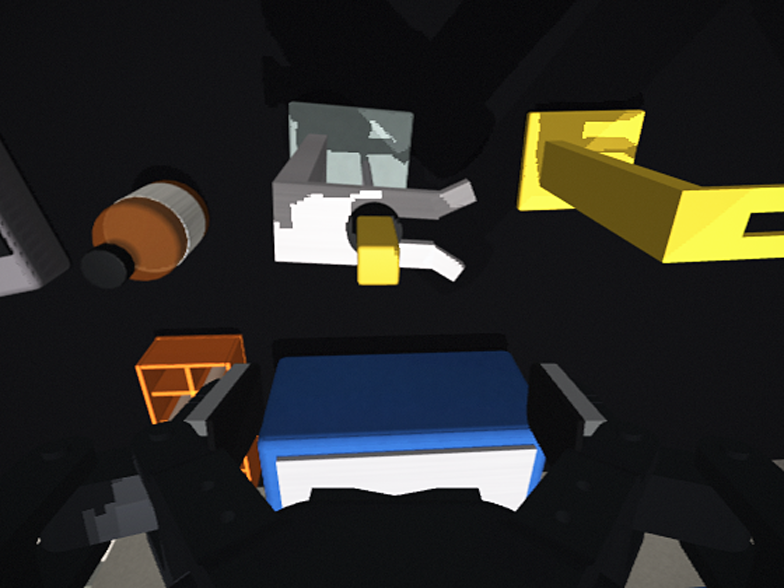

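Emit:
{"method": "apply_moves", "body": {
  "series": [
    [[8,-3,26],0,0],
    [[8,-3,26],0,0],
    [[8,-3,26],0,0],
    [[8,-3,20],0,0],
    [[0,0,0],0,0]
  ]
}}

```text
time_s: 14.0
eef_pos: [415.1, 334.9, 255.8]
tcp_rot: [0.713, -0.691, -0.105, -0.059]
force: [1.2, -0.1, 0.9]
gripper_width: 85.3
```

```bash
python3 -c "
from h import *
o,M=st()
d=get_image('wrist');save(d,'w4',1.4)
T=np.array([420,323.5,259])+18.7*M[:,2]
tool(M,T-o['eef_pos'])
"
```

```text
t 14.0 p [415.1 334.9 255.8] x [ 0.024 -0.972 -0.232] y [-0.997 -0.039  0.061] z [-0.068  0.23  -0.971] q [ 0.859  0.177 -0.156 -0.227 -1.116 -0.74 ] F [ 1.2 -0.1  0.9] T [-0.42 -0.13 -0.  ] w 85.3
tool shift for [  3.58970921  -7.10689556 -14.96883809] [10.5 -4.2 12.7]
```

View pics/w4.png

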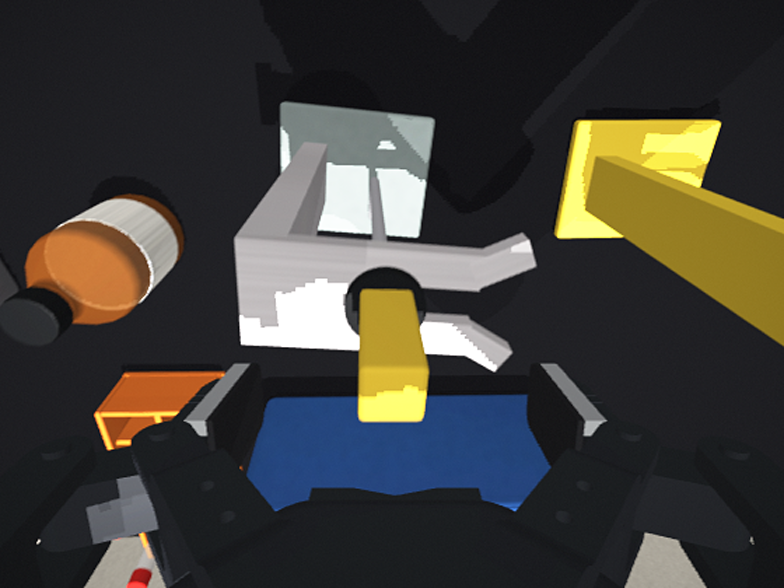

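Emit:
{"method": "apply_moves", "body": {
  "series": [
    [[6,-1,7],0,0],
    [[6,-1,7],0,0],
    [[0,0,0],0,0.5],
    [[0,0,0],0,1],
    [[0,0,0],0,1],
    [[0,0,0],0,1],
    [[0,0,0],0,1],
    [[0,0,0],0,1]
  ]
}}

```text
time_s: 15.05
eef_pos: [418.6, 328.8, 244.8]
tcp_rot: [0.714, -0.689, -0.105, -0.065]
force: [-0.3, 0.7, 1.0]
gripper_width: 19.2
```

```bash
python3 -c "
from h import *
o,M=st()
d=get_image('wrist');save(d,'w5',1.4)
tool(M,[0,0,20]);tool(M,[-30,0,0])
"
```

```text
t 15.05 p [418.6 328.8 244.8] x [ 0.028 -0.97  -0.24 ] y [-0.998 -0.041  0.051] z [-0.059  0.238 -0.97 ] q [ 0.846  0.179 -0.181 -0.231 -1.079 -0.715] F [-0.3  0.7  1. ] T [-0.43 -0.1  -0.  ] w 19.2
tool shift for [0, 0, 20] [ -4.8   1.  -19.4]
tool shift for [-30, 0, 0] [-0.8 29.9  1.8]
```

View pics/w5.png

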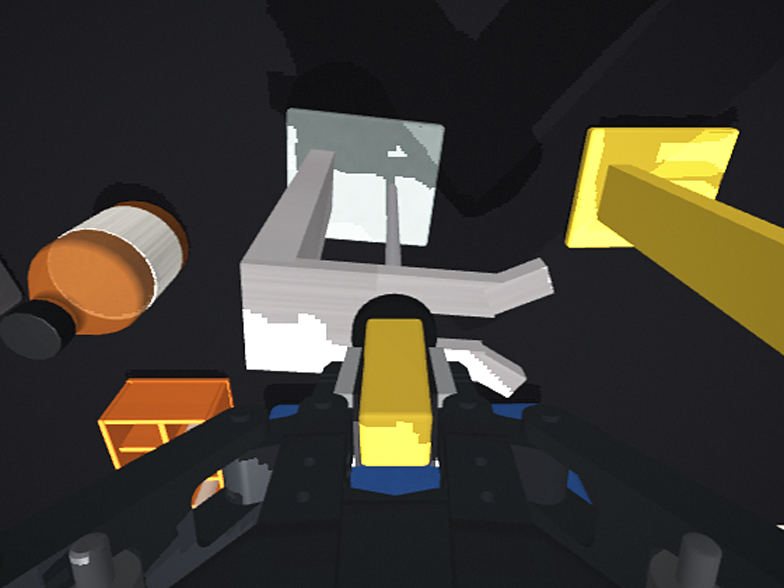

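Emit:
{"method": "apply_moves", "body": {
  "series": [
    [[-2,0,-9],0,1],
    [[0,0,0],0,1],
    [[-3,20,1],0,1],
    [[-3,25,1],0,1],
    [[-3,25,1],0,1],
    [[-3,25,1],0,1]
  ]
}}

```text
time_s: 15.85
eef_pos: [318.2, 336.2, 256.5]
tcp_rot: [0.713, -0.69, -0.105, -0.063]
force: [0.1, 0.2, -0.9]
gripper_width: 19.3
```

```bash
cat >> h.py <<'E'
# rod in tool frame, as grasped
_M=np.array([[.028,-.998,-.059],[-.970,-.041,.238],[-.240,.051,-.970]])
RZ=np.array([-.24,0,-.97]);RZ/=np.linalg.norm(RZ); RX=np.array([0,-1.,0]); RY=np.cross(RZ,RX)
RC=_M.T@(np.array([420,323.5,256])-[418.6,328.8,244.8])
def rod(o,M):
    c=o["eef_pos"]+M@RC; z=M@RZ; y=M@RY
    print("rod c",np.round(c,1),"z",np.round(z,3),"y",np.round(y,3),"heel",np.round(c-230*z,1),"tip",np.round(c-230*z+32*y,1))
    return c,z,y
E
python3 -c "
from h import *
o,M=st();rod(o,M)
d=get_image('scene');save(d,'s2',4,(380,140,500,290))
tool(M,[0,0,50]);tool(M,[40,-20,0])
"
```

```text
t 15.85 p [318.2 336.2 256.5] x [ 0.024 -0.971 -0.237] y [-0.998 -0.039  0.056] z [-0.064  0.235 -0.97 ] q [ 1.041  0.031 -0.333 -0.203 -1.043 -0.921] F [ 0.1  0.2 -0.9] T [-0.53 -0.1  -0.03] w 19.3
rod c [319.7 330.9 267.7] z [0.056 0.005 0.998] y [-0.039  0.999 -0.003] heel [306.7 329.7  38.1] tip [305.5 361.7  38. ]
tool shift for [0, 0, 50] [-11.8   2.8 -48.5]
tool shift for [40, -20, 0] [ 20.4 -39.1  -7.3]
```

View pics/s2.png

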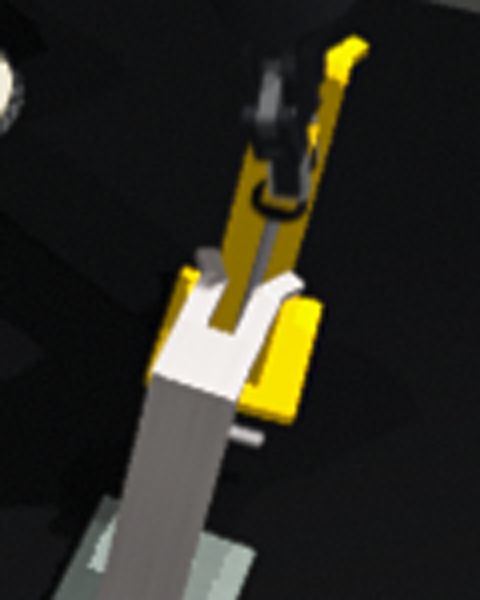

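```bash
python3 - <<'E'
from h import *
import pickle
D=pickle.load(open("D0.pkl","rb"))
for n in ["scene","top"]:
    d=D[n];P=cloud(d); hsv=cv2.cvtColor(d["image"],cv2.COLOR_RGB2HSV)
    b=(hsv[:,:,0]>100)&(hsv[:,:,0]<130)&(hsv[:,:,1]>130)&(np.abs(P[:,:,2]-204)<12)&(np.abs(P[:,:,1]+16)<160)&(P[:,:,0]>600)&(P[:,:,0]<790)
    q=P[b]; 
    for nm,s in (("front",q[:,0]<700),("rear",q[:,0]>=700)):
        w=q[s]
        if len(w)<20: continue
        f=np.polyfit(w[:,1],w[:,0],1); print(n,nm,len(w),"x at y=-16:",np.polyval(f,-16),"slope",f[0],"y",np.percentile(w[:,1],[0.5,99.5]),"z",w[:,2].mean(), "x spread",np.std(w[:,0]-np.polyval(f,w[:,1])))
    r=(( hsv[:,:,0]<8)|(hsv[:,:,0]>172))&(hsv[:,:,1]>130)&(np.abs(P[:,:,1]+16)<80)&(P[:,:,0]>600)&(P[:,:,0]<760)&(P[:,:,2]<100)
    print("red",r.sum(),P[r].mean(0) if r.any() else 0, np.argwhere(r).mean(0)[::-1] if r.any() else 0)
    im=d["image"].astype(int)
    m=(np.abs(P[:,:,2]-12)<5)&(im.min(2)>120)&(P[:,:,0]>470)&(P[:,:,0]<800)&(np.abs(P[:,:,1]+16)<170)
    r=cv2.minAreaRect(P[m][:,:2].astype(np.float32)); print("deck",m.sum(),r,np.round(cv2.boxPoints(r)).tolist())
    for k in ("jar_mid","vial_mid"):
        pass
E
```

```text
scene front 408 x at y=-16: 644.5704761800627 slope -0.006183235417658906 y [-150.56980357  116.30095029] z 205.56562663237827 x spread 2.43266796609201
scene rear 402 x at y=-16: 748.4542552032215 slope -0.005325301386304338 y [-150.71924759  116.09626586] z 205.81139518249148 x spread 2.1539554232871194
red 37 [684.16712047 -15.85148125  74.56501379] [248.16216216 298.59459459]
deck 2555 ((664.8964233398438, -17.101806640625), (270.4848327636719, 280.33349609375), 0.11528924852609634) [[529.0, 123.0], [530.0, -158.0], [800.0, -157.0], [800.0, 123.0]]
top front 212 x at y=-16: 646.28613250444 slope -0.007185604260530782 y [-150.56985708  115.27795552] z 205.2021059638764 x spread 1.7897027853461815
top rear 260 x at y=-16: 750.6818460352674 slope -0.007127548324192852 y [-149.8621235   116.63914436] z 205.13904921122975 x spread 2.0991538764067847
red 7 [677.6438411  -17.90367881  74.3574295 ] [279.57142857 149.42857143]
deck 2883 ((614.465576171875, -17.679656982421875), (279.82257080078125, 161.96078491210938), 89.91199493408203) [[533.0, -157.0], [695.0, -158.0], [696.0, 122.0], [534.0, 122.0]]
```

Emit:
{"method": "apply_moves", "body": {
  "series": [
    [[-12,3,-48],0,1],
    [[-12,3,-48],0,1],
    [[-12,3,-48],0,1],
    [[-12,3,-48],0,1]
  ]
}}

```text
time_s: 16.4
eef_pos: [309.4, 334.0, 455.5]
tcp_rot: [0.715, -0.689, -0.106, -0.056]
force: [-0.2, 0.9, -2.3]
gripper_width: 19.4
```

```bash
python3 -c "
from h import *
o,M=st();rod(o,M)
tool(M,[40,-40,0]);tool(M,[55,0,0])
"
```

```text
t 16.4 p [309.4 334.  455.5] x [ 0.028 -0.973 -0.229] y [-0.997 -0.044  0.067] z [-0.075  0.226 -0.971] q [ 1.055 -0.047  0.067 -0.178 -1.522 -1.025] F [-0.2  0.9 -2.3] T [-0.41 -0.31 -0.01] w 19.4
rod c [311.  328.8 466.8] z [0.066 0.014 0.998] y [-0.045  0.999 -0.011] heel [295.8 325.6 237.3] tip [294.3 357.6 237. ]
tool shift for [40, -40, 0] [ 40.  -38.1 -12.1]
tool shift for [55, 0, 0] [  1.5 -54.8  -4.1]
```

Emit:
{"method": "apply_moves", "body": {
  "series": [
    [[42,-42,-14],0,1],
    [[42,-42,-14],0,1],
    [[42,-42,-14],0,1],
    [[42,-42,-14],0,1],
    [[42,-42,-14],0,1],
    [[42,-42,-14],0,1],
    [[20,-55,-8],0,1],
    [[20,-55,-8],0,1],
    [[0,-60,-8],0,1],
    [[0,-60,-8],0,1]
  ]
}}

```text
time_s: 17.65
eef_pos: [780.5, 45.2, 462.4]
tcp_rot: [0.717, -0.686, -0.103, -0.068]
force: [40.8, 23.2, 117.8]
gripper_width: 19.0
```

```bash
python3 -c "
from h import *
o,M=st();rod(o,M)
tool(M,[60,0,0]);tool(M,[55,0,30])
"
```

```text
t 17.65 p [780.5  45.2 462.4] x [ 0.039 -0.97  -0.24 ] y [-0.998 -0.05   0.044] z [-0.055  0.238 -0.97 ] q [ 0.161  0.807  1.408 -0.298 -2.167 -0.285] F [ 40.8  23.2 117.8] T [ 7.98 -7.12 -2.08] w 19.0
rod c [781.9  39.9 473.7] z [0.044 0.002 0.999] y [-0.05   0.999 -0.   ] heel [771.9  39.4 243.9] tip [770.2  71.3 243.9]
tool shift for [60, 0, 0] [  2.3 -59.9  -3.3]
tool shift for [55, 0, 30] [ -5.1 -53.6 -32.1]
```

```bash
python3 -c "
from h import *
d=get_image('scene');save(d,'s3',1.4)
d=get_image('wrist');save(d,'w6',1.4)
o,M=st();rod(o,M)
"
```

```text
t 17.75 p [783.4  47.8 442.1] x [ 0.034 -0.97  -0.241] y [-0.995 -0.055  0.08 ] z [-0.09   0.237 -0.967] q [ 0.161  0.823  1.389 -0.305 -2.167 -0.284] F [ 3.4  1.4 -7.7] T [-0.54 -0.55 -0.06] w 19.2
rod c [785.2  42.5 453.3] z [0.08  0.003 0.997] y [-0.055  0.998  0.002] heel [766.9  41.9 224. ] tip [765.1  73.8 224.1]
```

View pics/s3.png

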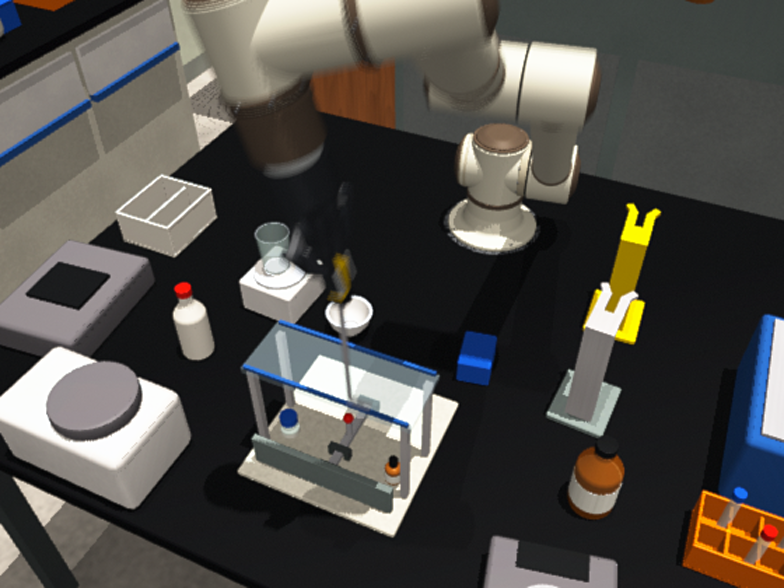

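View pics/w6.png

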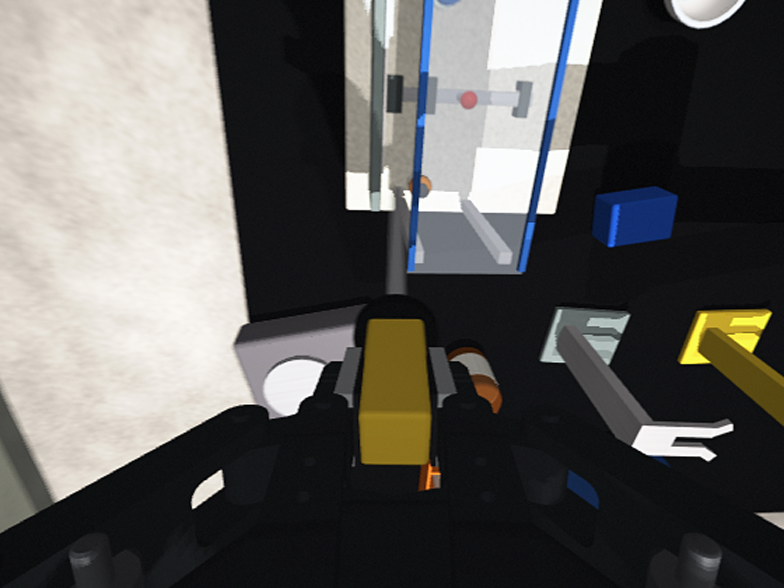

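Emit:
{"method": "apply_moves", "body": {
  "series": [
    [[0,10,-20],0,1],
    [[0,0,-20],0,1],
    [[0,-10,-15],0,1],
    [[0,-20,-15],0,1]
  ]
}}

```text
time_s: 18.25
eef_pos: [763.1, 33.3, 487.9]
tcp_rot: [0.717, -0.687, -0.1, -0.071]
force: [0.6, 1.1, -1.8]
gripper_width: 19.2
```

```bash
python3 -c "
from h import *
o,M=st();rod(o,M)
"
```

```text
t 18.25 p [763.1  33.3 487.9] x [ 0.037 -0.97  -0.241] y [-0.998 -0.047  0.035] z [-0.045  0.239 -0.97 ] q [ 0.149  0.773  1.408 -0.304 -2.193 -0.286] F [ 0.6  1.1 -1.8] T [-0.55 -0.13  0.01] w 19.2
rod c [764.4  28.  499.1] z [0.035 0.001 0.999] y [-0.047  0.999  0.001] heel [756.3  27.8 269.3] tip [754.8  59.8 269.3]
```

Emit:
{"method": "apply_moves", "body": {
  "series": [
    [[0,-30,-15],0,1],
    [[0,-40,-20],0,1],
    [[0,-50,-25],0,1],
    [[0,-60,-30],0,1]
  ]
}}

```text
time_s: 18.75
eef_pos: [810.3, 26.1, 474.8]
tcp_rot: [0.712, -0.691, -0.059, -0.116]
force: [0.4, 0.7, -2.0]
gripper_width: 19.2
```

```bash
python3 -c "
from h import *
o,M=st();rod(o,M)
"
```

```text
t 18.75 p [810.3  26.1 474.8] x [ 0.039 -0.969 -0.244] y [-0.996 -0.02  -0.083] z [ 0.075  0.247 -0.966] q [ 0.137  0.797  1.408 -0.267 -2.054 -0.247] F [ 0.4  0.7 -2. ] T [-0.57  0.21  0.  ] w 19.2
rod c [810.   20.7 486. ] z [-0.083 -0.007  0.997] y [-0.02   1.     0.005] heel [829.1  22.2 256.8] tip [828.4  54.2 257. ]
```

Emit:
{"method": "apply_moves", "body": {
  "series": [
    [[0,-60,-35],0,1],
    [[0,-60,-40],0,1],
    [[0,-60,-40],0,1],
    [[0,-60,-40],0,1],
    [[0,-60,-45],0,1]
  ]
}}

```text
time_s: 19.38
eef_pos: [839.6, 0.2, 517.8]
tcp_rot: [0.697, -0.693, 0.008, -0.184]
force: [-0.9, 0.1, -1.3]
gripper_width: 19.2
```

```bash
python3 -c "
from h import *
o,M=st();rod(o,M)
"
```

```text
t 19.38 p [8.396e+02 2.000e-01 5.178e+02] x [ 0.04  -0.969 -0.244] y [-0.963  0.028 -0.268] z [ 0.267  0.246 -0.932] q [ 0.11   0.76   1.407 -0.23  -1.906 -0.214] F [-0.9  0.1 -1.3] T [-0.59  0.71 -0.06] w 19.2
rod c [837.   -5.2 528.8] z [-0.268 -0.006  0.963] y [0.026 1.    0.013] heel [898.7  -3.9 307.2] tip [899.5  28.1 307.6]
```

Emit:
{"method": "apply_moves", "body": {
  "series": [
    [[0,-60,-40],0,1],
    [[0,-60,-40],0,1],
    [[0,-60,-40],0,1],
    [[0,-60,-40],0,1],
    [[0,-60,-40],0,1],
    [[0,-60,-35],0,1]
  ]
}}

```text
time_s: 20.12
eef_pos: [837.2, -36.7, 615.6]
tcp_rot: [-0.67, 0.687, -0.093, 0.265]
force: [0.4, -0.9, -1.4]
gripper_width: 19.2
```

```bash
python3 -c "
from h import *
o,M=st();rod(o,M)
tool(M,[-50,0,0]);tool(M,[0,0,-40]); tool(M,[0,20,0])
"
```

```text
t 20.12 p [837.2 -36.7 615.6] x [ 0.038 -0.97  -0.24 ] y [-0.871  0.085 -0.483] z [ 0.489  0.228 -0.842] q [ 0.076  0.667  1.407 -0.195 -1.767 -0.193] F [ 0.4 -0.9 -1.4] T [-0.56  1.24 -0.01] w 19.2
rod c [831.8 -41.9 625.6] z [-0.484  0.012  0.875] y [0.08  0.996 0.031] heel [943.2 -44.7 424.4] tip [945.8 -12.8 425.4]
tool shift for [-50, 0, 0] [ -1.9  43.6 -24.5]
tool shift for [0, 0, -40] [ 9.6 19.3 33.7]
tool shift for [0, 20, 0] [-19.4   1.7   4.6]
```

Emit:
{"method": "apply_moves", "body": {
  "series": [
    [[2,30,-12],0,1],
    [[4,42,-18],0,1],
    [[8,50,-7],0,1],
    [[8,50,-7],0,1],
    [[8,50,-7],0,1],
    [[8,50,-7],0,1]
  ]
}}

```text
time_s: 20.88
eef_pos: [570.7, -64.5, 519.1]
tcp_rot: [-0.669, 0.686, -0.097, 0.269]
force: [0.2, 0.7, 0.2]
gripper_width: 19.3
```

```bash
python3 -c "
from h import *
o,M=st();rod(o,M)
tool(M,[-50,0,-20]);tool(M,[0,0,-40]); tool(M,[0,20,0])
"
```

```text
t 20.88 p [570.7 -64.5 519.1] x [ 0.039 -0.97  -0.24 ] y [-0.866  0.087 -0.493] z [ 0.499  0.227 -0.837] q [ 0.058 -0.012  0.169 -0.213 -1.211 -0.063] F [0.2 0.7 0.2] T [-0.48  1.15 -0.01] w 19.3
rod c [565.3 -69.8 529. ] z [-0.493  0.013  0.87 ] y [0.081 0.996 0.032] heel [678.7 -72.7 329. ] tip [681.3 -40.8 330. ]
tool shift for [-50, 0, -20] [ 2.8 53.1 -8.2]
tool shift for [0, 0, -40] [ 9.6 19.7 33.5]
tool shift for [0, 20, 0] [-19.4   1.7   4.5]
```

Emit:
{"method": "apply_moves", "body": {
  "series": [
    [[3,48,-8],0,1],
    [[3,40,-8],0,1],
    [[9,19,32],0,1],
    [[9,19,32],0,1],
    [[9,19,32],0,1],
    [[0,0,0],0,1]
  ]
}}

```text
time_s: 21.62
eef_pos: [477.4, -67.4, 374.2]
tcp_rot: [-0.667, 0.685, -0.102, 0.275]
force: [-0.0, 0.2, -0.6]
gripper_width: 19.7
```

```bash
python3 -c "
from h import *
o,M=st();c,z,y=rod(o,M)
tool(M,[0,0,-40]); tool(M,[0,20,0])
for n in ('wrist','scene','top'):
    d=get_image(n); 
    print(n,proj(d,[c,c-230*z,c-230*z+32*y]))
    for k in ('bolt_knob',): print([(round(float(r['p']),2),np.round(r['box']).tolist()) for r in spot_in(n,k)])
    save(d,'a_'+n,*((1.4,) if n=='wrist' else (4,(160,190,340,340)) if n=='scene' else (5,(220,100,340,220))))
"
```

```text
t 21.62 p [477.4 -67.4 374.2] x [ 0.041 -0.97  -0.24 ] y [-0.857  0.089 -0.507] z [ 0.513  0.226 -0.828] q [ 0.062 -0.173 -0.307 -0.253 -0.886  0.017] F [-0.   0.2 -0.6] T [-0.56  1.19 -0.03] w 19.7
rod c [471.8 -72.6 384.1] z [-0.508  0.013  0.861] y [0.083 0.996 0.034] heel [588.6 -75.7 186. ] tip [591.3 -43.8 187. ]
tool shift for [0, 0, -40] [ 9.6 20.3 33.1]
tool shift for [0, 20, 0] [-19.4   1.8   4.5]
wrist [[281.2847175  270.4936286 ]
 [281.74576258 134.66625808]
 [281.74195989 162.60151199]]
[(0.71, [252.0, 138.0, 336.0, 156.0])]
scene [[263.03012515 130.85350021]
 [241.79157904 229.23859122]
 [253.67301752 233.76192507]]
[(0.78, [235.0, 294.0, 260.0, 333.0]), (0.28, [203.0, 292.0, 212.0, 313.0]), (0.19, [388.0, 204.0, 457.0, 314.0])]
top [[301.53578601 197.04972378]
 [299.77552261 169.25780826]
 [288.28079782 167.9150104 ]]
[]
```

View pics/a_wrist.png

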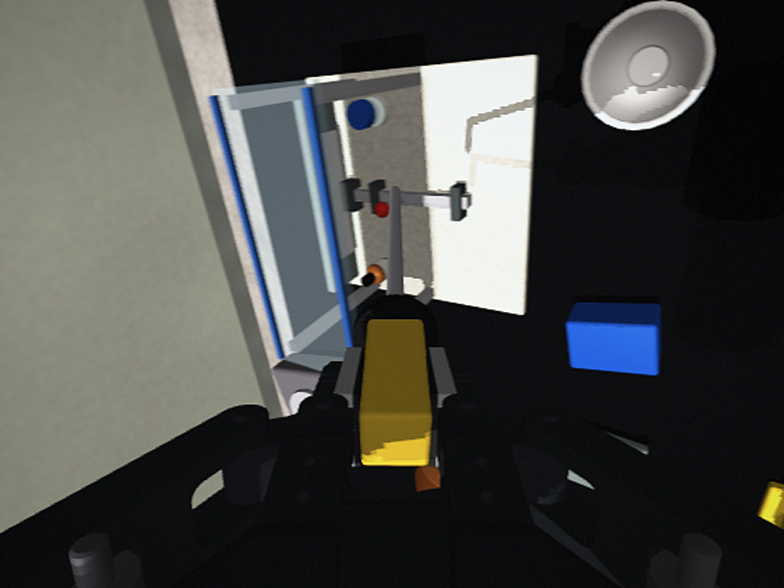

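View pics/a_scene.png

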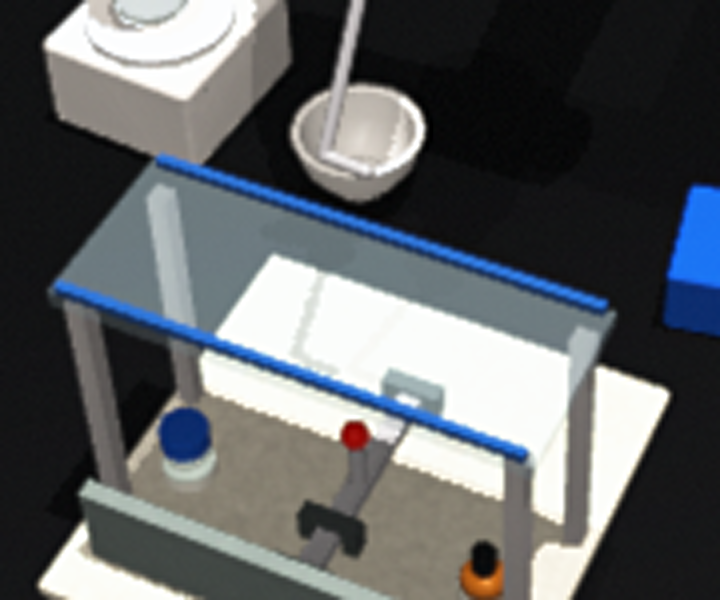

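View pics/a_top.png

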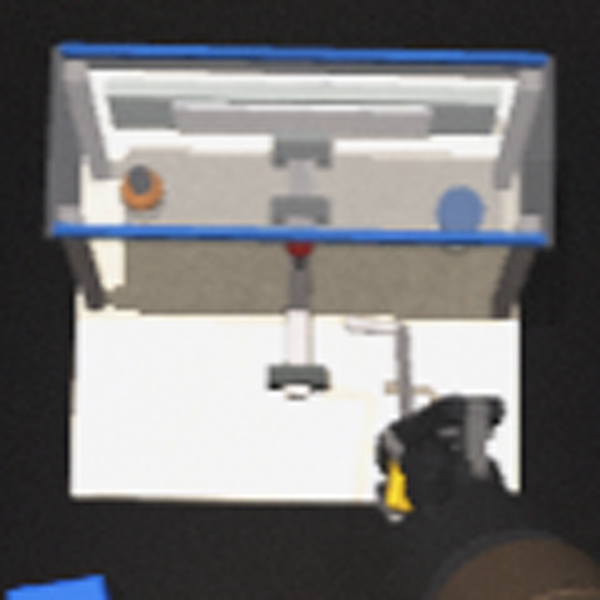

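```bash
python3 - <<'E'
from h import *
import pickle
D=pickle.load(open("D0.pkl","rb"))
def tri(a,b):
    A=[];
    for n,(u,v) in (("scene",a),("top",b)):
        d=D[n];p=d["camera_matrix"]@np.diag([1,-1,-1.])@d["world_to_cam"][:3]
        A+= [u*p[2]-p[0],v*p[2]-p[1]]
    X=np.linalg.svd(np.array(A))[2][-1]; return X[:3]/X[3]
print("heel",tri((242,228.3),(300.4,165.3)),"tip",tri((254.6,233),(289.3,164.8)))
print("ball",tri((248.7,298.9),(279.6,149.6)))
d=D["scene"]
for x in (673,677,681,685): print(x,proj(d,[[x,-17.5,69]]),proj(D["top"],[[x,-17.5,69]]))
# depth at heel from current images
o,M=st();c,z,y=rod(o,M)
E
```

```text
heel [595.66348958 -73.60658097 196.6963972 ] tip [596.28000446 -42.2259087  195.32223838]
ball [679.27951021 -17.67465005  66.74328913]
673 [[249.86797598 296.30885769]] [[279.39097178 151.41106349]]
677 [[249.07125538 297.57784564]] [[279.42650486 150.14328733]]
681 [[248.2710444  298.85239295]] [[279.46200491 148.8766895 ]]
685 [[247.46732003 300.13253625]] [[279.49747198 147.61126836]]
t 21.93 p [480.  -67.4 379.1] x [ 0.044 -0.97  -0.239] y [-0.853  0.088 -0.515] z [ 0.52   0.226 -0.824] q [ 0.062 -0.173 -0.3   -0.252 -0.885  0.017] F [ 0.5  0.8 -1.5] T [-0.49  1.32  0.  ] w 19.1
rod c [474.3 -72.7 388.9] z [-0.515  0.014  0.857] y [0.083 0.996 0.034] heel [592.8 -75.8 191.8] tip [595.5 -43.9 192.9]
```

```bash
python3 - <<'E'
import cv2
a=cv2.imread("pics/a_scene.png")[400:500,290:420]; cv2.imwrite("pics/z1.png",cv2.resize(a,None,fx=5,fy=5))
a=cv2.imread("pics/a_top.png")[200:420,240:460]; cv2.imwrite("pics/z2.png",cv2.resize(a,None,fx=3,fy=3))
E
```

```text
(no output)
```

View pics/z1.png

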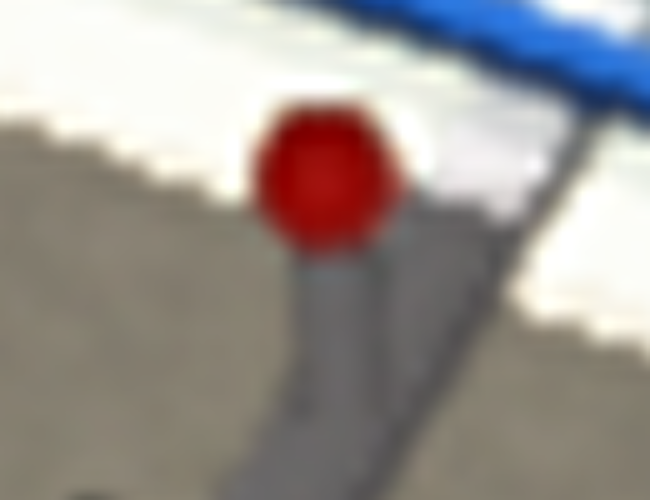

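View pics/z2.png

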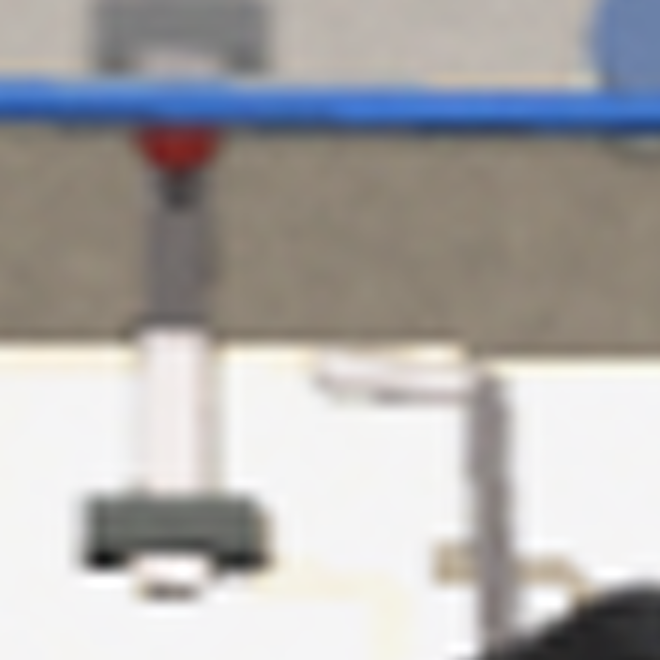

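Emit:
{"method": "apply_moves", "body": {
  "series": [
    [[9,18,30],0,1],
    [[9,18,30],0,1],
    [[9,18,30],0,1],
    [[5,10,17],0,1],
    [[0,0,0],0,1],
    [[0,0,0],0,1]
  ]
}}

```text
time_s: 22.68
eef_pos: [488.4, -69.0, 255.8]
tcp_rot: [-0.666, 0.681, -0.111, 0.283]
force: [-0.0, 0.1, -0.7]
gripper_width: 19.1
```

```bash
python3 -c "
from h import *
o,M=st();c,z,y=rod(o,M)
tool(M,[0,0,-10]); tool(M,[0,20,0]);tool(M,[30,0,0])
"
```

```text
t 22.68 p [488.4 -69.  255.8] x [ 0.048 -0.97  -0.237] y [-0.845  0.087 -0.528] z [ 0.533  0.225 -0.816] q [ 0.039 -0.065 -0.487 -0.372 -0.596  0.189] F [-0.   0.1 -0.7] T [-0.57  1.28 -0.01] w 19.1
rod c [482.5 -74.2 265.5] z [-0.529  0.014  0.849] y [0.082 0.996 0.034] heel [604.2 -77.5  70.4] tip [606.8 -45.7  71.4]
tool shift for [0, 0, -10] [2.4 5.3 8.2]
tool shift for [0, 20, 0] [-19.4   1.7   4.5]
tool shift for [30, 0, 0] [  1.4 -25.3  16. ]
```

Emit:
{"method": "apply_moves", "body": {
  "series": [
    [[4,-21,24],0,1],
    [[4,-21,24],0,1],
    [[3,-20,20],0,1],
    [[0,0,0],0,1]
  ]
}}

```text
time_s: 23.18
eef_pos: [583.9, -69.8, 238.7]
tcp_rot: [-0.666, 0.678, -0.116, 0.287]
force: [0.3, 0.6, -1.0]
gripper_width: 19.2
```

```bash
python3 -c "
from h import *
o,M=st();c,z,y=rod(o,M)
d=get_image('scene');save(d,'b_scene',6,(200,250,320,350)); print(proj(d,[c-230*z,c-230*z+32*y]))
tool(M,[0,0,-10]); tool(M,[0,20,0]);tool(M,[30,0,0])
"
```

```text
t 23.18 p [583.9 -69.8 238.7] x [ 0.053 -0.971 -0.235] y [-0.837  0.085 -0.54 ] z [ 0.544  0.225 -0.808] q [ 0.023  0.119 -0.334 -0.412 -0.559  0.247] F [ 0.3  0.6 -1. ] T [-0.55  1.37  0.02] w 19.2
rod c [577.9 -75.  248.3] z [-0.541  0.015  0.841] y [0.08  0.996 0.034] heel [702.4 -78.4  55. ] tip [704.9 -46.6  56. ]
[[220.90527089 300.62370626]
 [232.46991739 305.78214121]]
tool shift for [0, 0, -10] [2.3 5.4 8.1]
tool shift for [0, 20, 0] [-19.4   1.7   4.5]
tool shift for [30, 0, 0] [  1.6 -25.1  16.3]
```

View pics/b_scene.png

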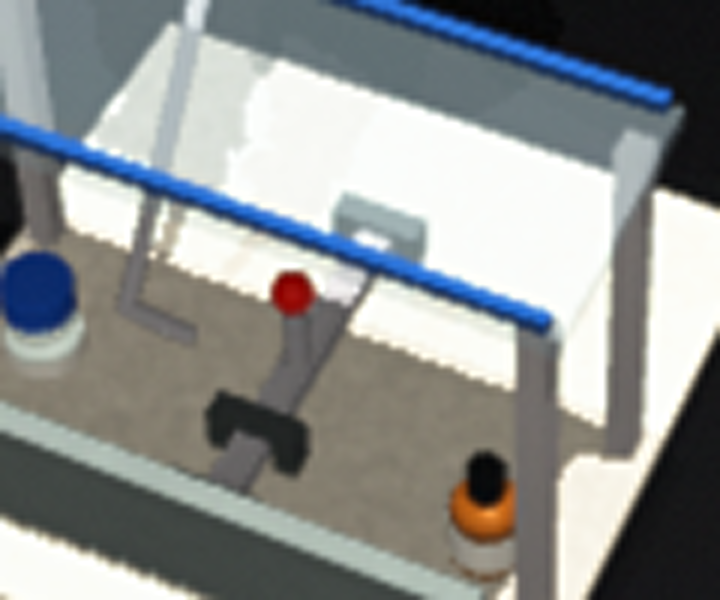

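Emit:
{"method": "apply_moves", "body": {
  "series": [
    [[3,7,10],0,1],
    [[0,0,0],0,1],
    [[-15,1,3],0,1],
    [[-15,1,3],0,1],
    [[-15,1,3],0,1],
    [[0,0,0],0,1]
  ]
}}

```text
time_s: 23.98
eef_pos: [580.4, -23.3, 230.4]
tcp_rot: [-0.666, 0.678, -0.118, 0.289]
force: [0.2, 0.4, -1.8]
gripper_width: 19.3
```

```bash
python3 -c "
from h import *
o,M=st();c,z,y=rod(o,M)
d=get_image('scene');save(d,'b2_scene',6,(200,250,320,350)); print(proj(d,[c-230*z,c-230*z+32*y]))
tool(M,[0,0,-10]); tool(M,[0,20,0]);tool(M,[-30,0,0])
"
```

```text
t 23.98 p [580.4 -23.3 230.4] x [ 0.053 -0.971 -0.235] y [-0.835  0.086 -0.544] z [ 0.548  0.225 -0.806] q [ 0.15   0.101 -0.414 -0.325 -0.456  0.081] F [ 0.2  0.4 -1.8] T [-0.51  1.38  0.02] w 19.3
rod c [574.3 -28.5 240. ] z [-0.545  0.015  0.838] y [0.08  0.996 0.034] heel [699.6 -31.9  47.2] tip [702.2  -0.   48.3]
[[239.43009372 308.56234792]
 [251.24636494 313.82961629]]
tool shift for [0, 0, -10] [2.3 5.4 8.1]
tool shift for [0, 20, 0] [-19.4   1.7   4.5]
tool shift for [-30, 0, 0] [ -1.6  25.  -16.4]
```

View pics/b2_scene.png

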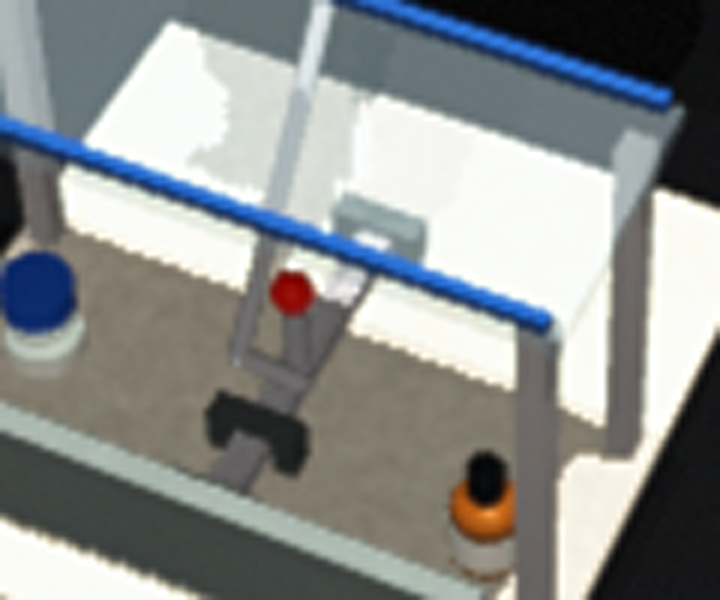

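Emit:
{"method": "apply_moves", "body": {
  "series": [
    [[-1,12,-8],0,1],
    [[-1,12,-8],0,1],
    [[-1,12,-8],0,1],
    [[0,0,0],0,1]
  ]
}}

```text
time_s: 24.52
eef_pos: [533.8, -24.5, 231.8]
tcp_rot: [-0.664, 0.679, -0.119, 0.29]
force: [-0.0, 0.2, -1.2]
gripper_width: 18.9
```

```bash
python3 -c "
from h import *
o,M=st();c,z,y=rod(o,M)
d=get_image('scene');save(d,'b3_scene',6,(200,250,320,350)); print(proj(d,[c-230*z,c-230*z+32*y]))
tool(M,[0,0,-10]); tool(M,[0,20,0]);tool(M,[-30,0,0])
"
```

```text
t 24.52 p [533.8 -24.5 231.8] x [ 0.051 -0.971 -0.235] y [-0.833  0.089 -0.546] z [ 0.551  0.224 -0.804] q [ 0.17   0.016 -0.512 -0.306 -0.435  0.047] F [-0.   0.2 -1.2] T [-0.49  1.34 -0.04] w 18.9
rod c [527.7 -29.7 241.4] z [-0.547  0.016  0.837] y [0.083 0.996 0.035] heel [653.5 -33.4  48.8] tip [656.2  -1.5  50. ]
[[248.01628113 293.39889249]
 [259.60983714 298.41127539]]
tool shift for [0, 0, -10] [2.4 5.5 8. ]
tool shift for [0, 20, 0] [-19.4   1.8   4.5]
tool shift for [-30, 0, 0] [ -1.5  25.  -16.5]
```

View pics/b3_scene.png

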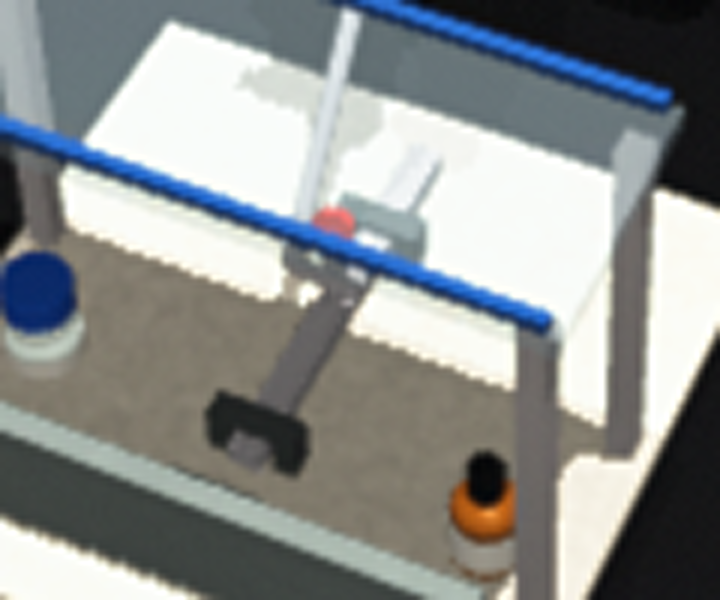

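Emit:
{"method": "apply_moves", "body": {
  "series": [
    [[0,9,-6],0,1],
    [[0,5,-3],0,1],
    [[0,5,-3],0,1]
  ]
}}

```text
time_s: 24.95
eef_pos: [513.9, -25.6, 233.0]
tcp_rot: [-0.664, 0.678, -0.122, 0.292]
force: [10.1, 1.2, -7.2]
gripper_width: 19.0
```

```bash
python3 -c "
from h import *
o,M=st();c,z,y=rod(o,M)
d=get_image('scene');save(d,'b4_scene',6,(200,250,320,350)); print(proj(d,[c-230*z,c-230*z+32*y]))
for x in (629,633,637,641,645): print(x,proj(d,[[x,-17.5,69]]))
"
```

```text
t 24.95 p [513.9 -25.6 233. ] x [ 0.052 -0.971 -0.234] y [-0.829  0.089 -0.553] z [ 0.558  0.223 -0.8  ] q [ 0.181 -0.025 -0.557 -0.296 -0.42   0.031] F [10.1  1.2 -7.2] T [-0.87 -1.13 -0.64] w 19.0
rod c [507.7 -30.8 242.5] z [-0.554  0.017  0.833] y [0.084 0.996 0.035] heel [635.  -34.6  51. ] tip [637.7  -2.8  52.2]
[[251.08574664 287.01486142]
 [262.60085741 291.92269103]]
629 [[258.40791498 282.7067496 ]]
633 [[257.64812725 283.91691221]]
637 [[256.88508924 285.13225174]]
641 [[256.11878006 286.35280148]]
645 [[255.34917862 287.57859501]]
```

View pics/b4_scene.png

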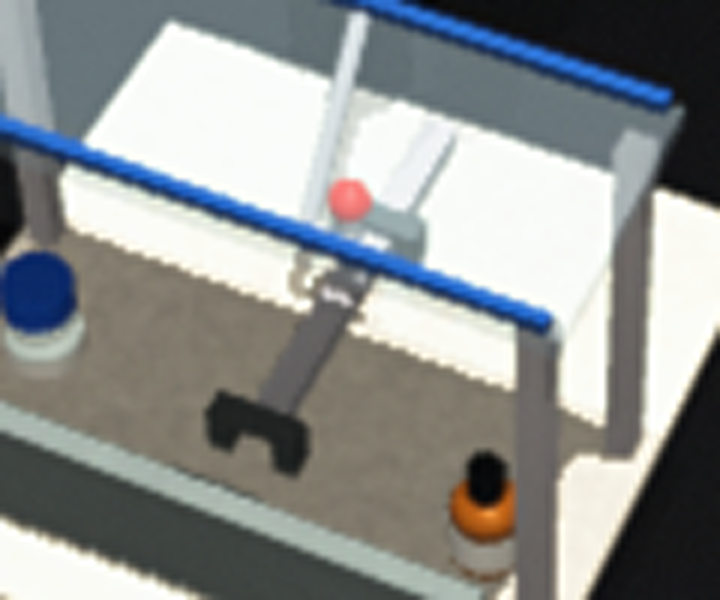

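Emit:
{"method": "apply_moves", "body": {
  "series": [
    [[0,-8,5],0,1],
    [[0,-5,3],0,1],
    [[16,-1,-4],0,1],
    [[16,-1,-4],0,1],
    [[16,-1,-4],0,1],
    [[0,0,0],0,1]
  ]
}}

```text
time_s: 25.75
eef_pos: [526.2, -75.1, 230.2]
tcp_rot: [-0.665, 0.679, -0.117, 0.289]
force: [-1.0, -0.1, -0.6]
gripper_width: 19.4
```

```bash
python3 -c "
from h import *
o,M=st();c,z,y=rod(o,M)
d=get_image('scene');save(d,'b5_scene',6,(200,250,320,350)); print(proj(d,[c-230*z,c-230*z+32*y]))
tool(M,[0,0,50]);tool(M,[-40,0,0])
"
```

```text
t 25.75 p [526.2 -75.1 230.2] x [ 0.052 -0.97  -0.236] y [-0.835  0.088 -0.543] z [ 0.548  0.225 -0.806] q [ 0.006  0.034 -0.443 -0.447 -0.54   0.295] F [-1.  -0.1 -0.6] T [-0.52  1.35 -0.01] w 19.4
rod c [520.1 -80.3 239.8] z [-0.544  0.014  0.839] y [0.082 0.996 0.036] heel [645.3 -83.6  46.9] tip [647.9 -51.7  48. ]
[[231.03548395 284.54715552]
 [242.26975795 289.36491058]]
tool shift for [0, 0, 50] [-11.8 -27.2 -40.3]
tool shift for [-40, 0, 0] [ -2.1  33.4 -21.9]
```

View pics/b5_scene.png

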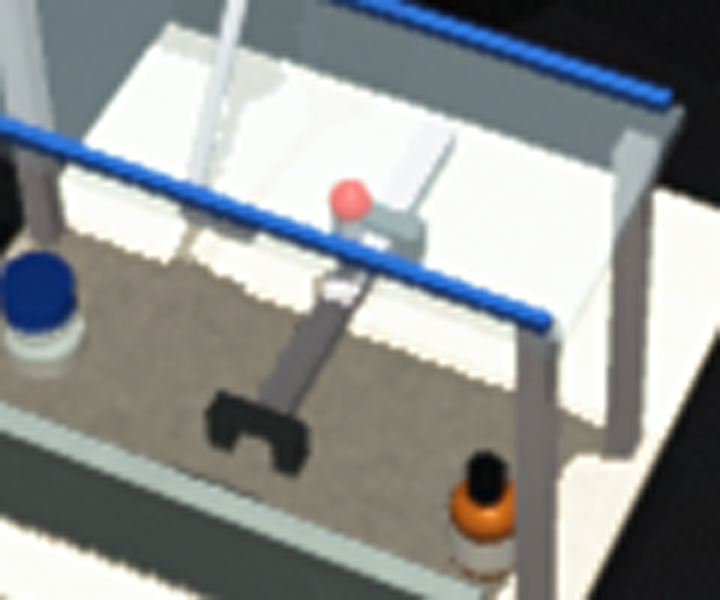

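Emit:
{"method": "apply_moves", "body": {
  "series": [
    [[-2,33,-22],0,1],
    [[-2,33,-22],0,1],
    [[-12,-27,-41],0,1],
    [[-12,-27,-41],0,1],
    [[-12,-27,-41],0,1],
    [[-12,-27,-41],0,1],
    [[-12,-27,-41],0,1]
  ]
}}

```text
time_s: 26.68
eef_pos: [438.0, -71.4, 479.0]
tcp_rot: [-0.668, 0.681, -0.107, 0.281]
force: [0.5, 0.7, -1.2]
gripper_width: 19.2
```

```bash
python3 -c "
from h import *
o,M=st();c,z,y=rod(o,M)
tool(M,[-20,50,5]);tool(M,[-50,30,0]);tool(M,[-60,0,0]);tool(M,[-55,-20,0])
"
```

```text
t 26.68 p [438.  -71.4 479. ] x [ 0.05 -0.97 -0.24] y [-0.849  0.085 -0.521] z [ 0.526  0.229 -0.819] q [ 0.058 -0.269 -0.144 -0.222 -1.124 -0.041] F [ 0.5  0.7 -1.2] T [-0.52  1.17 -0.02] w 19.2
rod c [432.2 -76.7 488.7] z [-0.522  0.01   0.853] y [0.078 0.996 0.036] heel [552.3 -79.  292.5] tip [554.8 -47.1 293.7]
tool shift for [-20, 50, 5] [-50.7  18.6  -3.1]
tool shift for [-50, 30, 0] [-31.6  45.  -19.4]
tool shift for [-60, 0, 0] [ -3.   51.  -31.5]
tool shift for [-55, -20, 0] [ 16.7  45.  -33.5]
```

Emit:
{"method": "apply_moves", "body": {
  "series": [
    [[-40,15,-3],0,1],
    [[-51,18,-4],0,1],
    [[-51,18,-4],0,1],
    [[-51,18,-4],0,1],
    [[-51,18,-4],0,1],
    [[-51,18,-4],0,1],
    [[-51,18,-4],0,1],
    [[-51,18,-4],0,1],
    [[-51,18,-4],0,1],
    [[-32,45,-20],0,1]
  ]
}}

```text
time_s: 27.92
eef_pos: [208.9, 395.3, 537.0]
tcp_rot: [-0.665, 0.682, -0.103, 0.285]
force: [1.5, 0.6, -1.8]
gripper_width: 19.5
```

```bash
python3 -c "
from h import *
o,M=st();c,z,y=rod(o,M)
tool(M,[-20,50,5]);tool(M,[-50,30,0]);tool(M,[-60,0,0]);tool(M,[-55,-20,0])
"
```

```text
t 27.93 p [208.9 395.3 537. ] x [ 0.048 -0.967 -0.252] y [-0.848  0.094 -0.521] z [ 0.527  0.239 -0.816] q [ 1.821 -0.223 -0.279  0.614 -1.424 -1.911] F [ 1.5  0.6 -1.8] T [-0.46  1.26 -0.01] w 19.5
rod c [203.1 390.  546.7] z [-0.523  0.001  0.852] y [0.08  0.996 0.049] heel [323.4 389.8 350.7] tip [326.  421.7 352.2]
tool shift for [-20, 50, 5] [-50.5  19.1  -2.7]
tool shift for [-50, 30, 0] [-31.4  45.2 -19.2]
tool shift for [-60, 0, 0] [ -2.9  50.9 -31.6]
tool shift for [-55, -20, 0] [ 16.7  44.8 -33.8]
```

Emit:
{"method": "apply_moves", "body": {
  "series": [
    [[-31,45,-19],-8,1],
    [[-24,49,-19],-8,1],
    [[-17,52,-19],-8,1]
  ]
}}

```text
time_s: 28.3
eef_pos: [39.4, 446.5, 515.5]
tcp_rot: [0.797, -0.523, 0.161, -0.257]
force: [-0.8, 1.2, -2.0]
gripper_width: 19.1
```

```bash
python3 -c "
from h import *
o,M=st();c,z,y=rod(o,M)
tool(M,[-50,30,0]);tool(M,[-60,0,0]);tool(M,[-55,-20,0])
"
```

```text
t 28.3 p [ 39.4 446.5 515.5] x [ 0.402 -0.916 -0.013] y [-0.751 -0.321 -0.578] z [ 0.525  0.242 -0.816] q [ 2.216 -0.107 -0.234  0.6   -1.589 -1.841] F [-0.8  1.2 -2. ] T [-0.45  1.33  0.1 ] w 19.1
rod c [ 34.5 441.4 525.8] z [-0.606 -0.015  0.795] y [-0.264  0.947 -0.183] heel [173.8 444.9 342.8] tip [165.4 475.2 337. ]
tool shift for [-50, 30, 0] [-47.5  27.9 -19. ]
tool shift for [-60, 0, 0] [-24.1  45.  -31.5]
tool shift for [-55, -20, 0] [ -3.8  47.7 -33.7]
```

Emit:
{"method": "apply_moves", "body": {
  "series": [
    [[-24,45,-31],0,1],
    [[-24,45,-31],0,1],
    [[-24,45,-31],0,1],
    [[-24,45,-31],0,1],
    [[-24,45,-31],0,1],
    [[-24,45,-31],0,1],
    [[-24,45,-31],0,1],
    [[-24,45,-31],0,1],
    [[-20,35,-25],0,1]
  ]
}}

```text
time_s: 29.42
eef_pos: [-511.0, 437.5, 510.0]
tcp_rot: [0.802, -0.517, 0.154, -0.258]
force: [-0.4, 1.0, -0.9]
gripper_width: 19.3
```

```bash
python3 -c "
from h import *
o,M=st();c,z,y=rod(o,M)
tool(M,[-50,30,0]);tool(M,[-60,0,0]);tool(M,[-50,-30,0])
"
```

```text
t 29.43 p [-511.   437.5  510. ] x [ 0.418 -0.908 -0.02 ] y [-0.75  -0.332 -0.572] z [ 0.513  0.255 -0.82 ] q [ 2.83   0.641  0.798  0.492 -2.134 -2.225] F [-0.4  1.  -0.9] T [-0.48  1.3   0.06] w 19.3
rod c [-515.7  432.3  520.3] z [-0.598 -0.029  0.801] y [-0.283  0.943 -0.177] heel [-378.1  439.   336.1] tip [-387.2  469.2  330.4]
tool shift for [-50, 30, 0] [-48.2  27.5 -18. ]
tool shift for [-60, 0, 0] [-25.1  45.  -30.8]
tool shift for [-50, -30, 0] [  6.3  47.5 -33.3]
```

Emit:
{"method": "apply_moves", "body": {
  "series": [
    [[-20,44,-30],0,1],
    [[-20,40,-28],0,1],
    [[-15,25,-18],0,1],
    [[-10,18,-13],0,1],
    [[-10,18,-13],0,1]
  ]
}}

```text
time_s: 30.05
eef_pos: [-633.6, 383.0, 460.3]
tcp_rot: [0.804, -0.525, 0.145, -0.239]
force: [-0.3, -0.4, -0.8]
gripper_width: 19.2
```

```bash
python3 -c "
from h import *
o,M=st();c,z,y=rod(o,M)
tool(M,[-50,30,0]);tool(M,[-60,0,0]);tool(M,[-50,-30,0])
"
```

```text
t 30.05 p [-633.6  383.   460.3] x [ 0.406 -0.914 -0.018] y [-0.775 -0.334 -0.536] z [ 0.484  0.232 -0.844] q [ 2.926  0.983  1.392  0.498 -2.38  -2.218] F [-0.3 -0.4 -0.8] T [-0.57  1.28  0.04] w 19.2
rod c [-638.   378.1  470.8] z [-0.567 -0.005  0.824] y [-0.278  0.943 -0.185] heel [-507.6  379.3  281.4] tip [-516.5  409.5  275.5]
tool shift for [-50, 30, 0] [-47.7  28.7 -17.2]
tool shift for [-60, 0, 0] [-24.4  46.5 -29. ]
tool shift for [-50, -30, 0] [  7.1  48.8 -31.1]
```

Emit:
{"method": "apply_moves", "body": {
  "series": [
    [[-12,20,-22],0,1],
    [[-18,28,-34],0,1],
    [[-24,38,-45],0,1],
    [[-24,38,-45],0,1]
  ]
}}

```text
time_s: 30.55
eef_pos: [-690.8, 322.7, 434.5]
tcp_rot: [0.811, -0.524, 0.105, -0.238]
force: [0.4, 0.2, -2.5]
gripper_width: 19.3
```

```bash
python3 -c "
from h import *
o,M=st();c,z,y=rod(o,M)
tool(M,[-55,0,20]);tool(M,[-60,0,0]);tool(M,[-50,-30,0])
"
```

```text
t 30.55 p [-690.8  322.7  434.5] x [ 0.43  -0.9   -0.078] y [-0.799 -0.339 -0.496] z [ 0.42   0.276 -0.865] q [ 3.024  1.007  1.406  0.463 -2.332 -2.338] F [ 0.4  0.2 -2.5] T [-0.63  1.03  0.06] w 19.3
rod c [-694.4  317.3  445.2] z [-0.511 -0.052  0.858] y [-0.316  0.94  -0.132] heel [-576.9  329.2  247.8] tip [-587.   359.3  243.6]
tool shift for [-55, 0, 20] [-25.2  34.  -40.4]
tool shift for [-60, 0, 0] [-25.8  48.  -25.2]
tool shift for [-50, -30, 0] [  5.5  50.1 -29.3]
```

Emit:
{"method": "apply_moves", "body": {
  "series": [
    [[-34,36,-37],0,1],
    [[-34,36,-37],0,1],
    [[-34,36,-37],0,1],
    [[-34,36,-37],0,1]
  ]
}}

```text
time_s: 31.05
eef_pos: [-733.9, 281.4, 397.0]
tcp_rot: [0.818, -0.526, 0.067, -0.222]
force: [-2.2, 0.5, -3.3]
gripper_width: 19.4
```

```bash
python3 -c "
from h import *
o,M=st();c,z,y=rod(o,M)
tool(M,[-58,0,15]);tool(M,[-60,0,0]);tool(M,[-57,8,20])
"
```

```text
t 31.05 p [-733.9  281.4  397. ] x [ 0.438 -0.89  -0.125] y [-0.831 -0.348 -0.434] z [ 0.343  0.294 -0.892] q [ 3.087  0.927  1.18   0.379 -2.141 -2.504] F [-2.2  0.5 -3.3] T [-0.74  1.21  0.12] w 19.4
rod c [-736.5  275.8  407.8] z [-0.438 -0.071  0.896] y [-0.343  0.935 -0.093] heel [-635.7  292.2  201.7] tip [-646.7  322.1  198.8]
tool shift for [-58, 0, 15] [-27.3  41.7 -33.3]
tool shift for [-60, 0, 0] [-26.3  49.9 -20.6]
tool shift for [-57, 8, 20] [-34.6  35.9 -35.1]
```

Emit:
{"method": "apply_moves", "body": {
  "series": [
    [[-50,-12,-25],0,1],
    [[-50,0,-35],0,1],
    [[-45,20,-38],0,1],
    [[-40,30,-38],0,1]
  ]
}}

```text
time_s: 31.55
eef_pos: [-707.8, 310.6, 438.8]
tcp_rot: [0.816, -0.542, 0.065, -0.19]
force: [-0.3, 0.0, 3.8]
gripper_width: 19.5
```

```bash
python3 -c "
from h import *
o,M=st();c,z,y=rod(o,M)
tool(M,[-58,0,15]);tool(M,[-60,0,0]);tool(M,[-53,20,20])
"
```

```text
t 31.55 p [-707.8  310.6  438.8] x [ 0.404 -0.909 -0.1  ] y [-0.86  -0.341 -0.38 ] z [ 0.312  0.239 -0.92 ] q [ 3.031  0.959  1.39   0.363 -2.267 -2.435] F [-0.3  0.   3.8] T [-0.34  0.67  0.07] w 19.5
rod c [-710.1  305.6  450. ] z [-0.4   -0.014  0.917] y [-0.318  0.94  -0.124] heel [-618.2  308.8  239.2] tip [-628.4  338.9  235.2]
tool shift for [-58, 0, 15] [-24.9  44.2 -31.9]
tool shift for [-60, 0, 0] [-24.3  51.6 -18.7]
tool shift for [-53, 20, 20] [-41.6  31.2 -30.1]
```

Emit:
{"method": "apply_moves", "body": {
  "series": [
    [[-42,31,-30],0,1],
    [[-42,31,-30],0,1],
    [[-45,31,-30],0,1],
    [[-45,31,-30],0,1]
  ]
}}

```text
time_s: 32.05
eef_pos: [-754.6, 343.9, 412.6]
tcp_rot: [0.824, -0.532, -0.001, -0.194]
force: [-0.2, 0.3, -1.2]
gripper_width: 19.5
```

```bash
python3 -c "
from h import *
o,M=st();c,z,y=rod(o,M)
tool(M,[-58,0,15]);tool(M,[-60,0,0]);tool(M,[-53,20,20])
"
```

```text
t 32.05 p [-754.6  343.9  412.6] x [ 0.434 -0.876 -0.209] y [-0.877 -0.359 -0.318] z [ 0.204  0.321 -0.925] q [ 3.019  1.005  1.408  0.412 -2.109 -2.404] F [-0.2  0.3 -1.2] T [-0.8   0.54  0.03] w 19.5
rod c [-755.5  338.   423.5] z [-0.302 -0.101  0.948] y [-0.372  0.928 -0.02 ] heel [-685.9  361.3  205.6] tip [-697.8  391.   204.9]
tool shift for [-58, 0, 15] [-28.3  46.1 -25.7]
tool shift for [-60, 0, 0] [-26.1  52.6 -12.3]
tool shift for [-53, 20, 20] [-44.7  33.  -22.9]
```

Emit:
{"method": "apply_moves", "body": {
  "series": [
    [[-25,45,-30],0,1],
    [[-25,45,-30],0,1],
    [[-25,45,-30],0,1],
    [[-25,45,-30],0,1]
  ]
}}

```text
time_s: 32.55
eef_pos: [-822.2, 282.8, 399.2]
tcp_rot: [0.829, -0.521, -0.071, -0.191]
force: [-0.7, -0.7, -0.5]
gripper_width: 19.2
```

```bash
python3 -c "
from h import *
o,M=st();c,z,y=rod(o,M)
tool(M,[-58,0,15]);tool(M,[-60,0,0]);tool(M,[-53,20,20]);tool(M,[-30,-40,30])
"
```

```text
t 32.55 p [-822.2  282.8  399.2] x [ 0.448 -0.836 -0.317] y [-0.891 -0.385 -0.242] z [ 0.08   0.391 -0.917] q [ 3.115  1.028  1.407  0.444 -1.987 -2.492] F [-0.7 -0.7 -0.5] T [-0.93  0.19  0.02] w 19.2
rod c [-821.6  276.2  409.8] z [-0.185 -0.178  0.966] y [-0.415  0.905  0.087] heel [-779.   317.2  187.5] tip [-792.2  346.2  190.3]
tool shift for [-58, 0, 15] [-30.7  48.  -18.4]
tool shift for [-60, 0, 0] [-26.9  53.4  -4.8]
tool shift for [-53, 20, 20] [-46.8  34.7 -14.8]
tool shift for [-30, -40, 30] [ 10.5  34.9 -45.5]
```

Emit:
{"method": "apply_moves", "body": {
  "series": [
    [[-40,-10,-5],0,1],
    [[-50,-5,-10],0,1],
    [[-50,5,-15],0,1],
    [[-50,10,-15],0,1]
  ]
}}

```text
time_s: 33.05
eef_pos: [-807.3, 386.4, 435.0]
tcp_rot: [0.832, -0.506, -0.122, -0.191]
force: [0.9, -0.4, -1.2]
gripper_width: 19.5
```

```bash
python3 -c "
from h import *
o,M=st();c,z,y=rod(o,M)
tool(M,[50,20,0]);tool(M,[60,0,0]);tool(M,[0,0,30])
"
```

```text
t 33.05 p [-807.3  386.4  435. ] x [ 0.458 -0.796 -0.395] y [-0.889 -0.415 -0.195] z [-0.009  0.441 -0.898] q [ 3.004  0.98   1.369  0.47  -1.851 -2.369] F [ 0.9 -0.4 -1.2] T [-1.11 -0.02 -0.04] w 19.5
rod c [-805.5  379.3  445.1] z [-0.101 -0.237  0.966] y [-0.447  0.878  0.168] heel [-782.3  433.7  222.8] tip [-796.6  461.9  228.2]
tool shift for [50, 20, 0] [  7.  -52.7   8.4]
tool shift for [60, 0, 0] [ 27.5 -53.3  -0.6]
tool shift for [0, 0, 30] [-11.9  -5.8 -26.9]
```

Emit:
{"method": "apply_moves", "body": {
  "series": [
    [[10,-35,-3],0,1],
    [[19,-55,-3],0,1],
    [[19,-57,-3],0,1],
    [[19,-57,-3],0,1],
    [[19,-57,-3],0,1],
    [[19,-57,-3],0,1],
    [[19,-57,-3],0,1],
    [[19,-57,-3],0,1],
    [[19,-57,-3],0,1]
  ]
}}

```text
time_s: 34.17
eef_pos: [-314.3, 451.5, 491.1]
tcp_rot: [0.831, -0.505, -0.128, -0.193]
force: [-0.2, 1.5, -0.8]
gripper_width: 19.2
```

```bash
python3 -c "
from h import *
o,M=st();c,z,y=rod(o,M)
tool(M,[50,-20,0]);tool(M,[60,0,0]);tool(M,[0,0,30])
"
```

```text
t 34.17 p [-314.3  451.5  491.1] x [ 0.457 -0.79  -0.408] y [-0.889 -0.415 -0.192] z [-0.018  0.45  -0.893] q [ 2.678 -0.013 -0.095  0.425 -1.277 -2.28 ] F [-0.2  1.5 -0.8] T [-0.91 -0.04 -0.05] w 19.2
rod c [-312.4  444.2  501.1] z [-0.093 -0.247  0.964] y [-0.448  0.876  0.182] heel [-291.1  501.1  279.3] tip [-305.4  529.2  285.1]
tool shift for [50, -20, 0] [ 38.7 -36.2  -9.9]
tool shift for [60, 0, 0] [ 27.4 -53.4  -1.1]
tool shift for [0, 0, 30] [-12.2  -5.8 -26.8]
```

Emit:
{"method": "apply_moves", "body": {
  "series": [
    [[31,-51,-3],0,1],
    [[31,-51,-3],0,1],
    [[31,-51,-3],0,1],
    [[31,-51,-3],0,1],
    [[31,-51,-3],0,1],
    [[31,-51,-3],0,1],
    [[31,-51,-3],0,1],
    [[15,-25,-2],8,1],
    [[0,0,0],8,1],
    [[0,0,0],8,1]
  ]
}}

```text
time_s: 35.42
eef_pos: [156.9, 404.6, 499.4]
tcp_rot: [0.698, -0.673, -0.179, -0.171]
force: [-0.4, 0.6, -0.5]
gripper_width: 19.8
```

```bash
python3 -c "
from h import *
o,M=st();c,z,y=rod(o,M)
tool(M,[50,-20,0]);tool(M,[60,0,0]);tool(M,[0,0,30])
"
```

```text
t 35.42 p [156.9 404.6 499.4] x [ 0.031 -0.877 -0.479] y [-0.999 -0.037  0.002] z [-0.02   0.479 -0.878] q [ 1.559 -0.276 -0.131 -0.027 -1.217 -1.52 ] F [-0.4  0.6 -0.5] T [-1.15 -0.02 -0.01] w 19.8
rod c [157.8 396.6 509. ] z [ 0.012 -0.254  0.967] y [-0.035  0.967  0.254] heel [155.1 455.  286.5] tip [154.  485.9 294.7]
tool shift for [50, -20, 0] [ 19.1 -49.2 -10.6]
tool shift for [60, 0, 0] [  1.9 -60.   -1.2]
tool shift for [0, 0, 30] [-14.4   0.1 -26.3]
```

Emit:
{"method": "apply_moves", "body": {
  "series": [
    [[18,-41,-10],0,1],
    [[18,-41,-10],0,1],
    [[18,-41,-10],0,1],
    [[18,-41,-10],0,1],
    [[20,0,36],0,1],
    [[20,0,36],0,1],
    [[20,0,36],0,1],
    [[10,0,18],0,1],
    [[0,0,0],0,1]
  ]
}}

```text
time_s: 36.55
eef_pos: [333.3, 317.9, 359.9]
tcp_rot: [0.696, -0.672, -0.176, -0.182]
force: [-0.1, 1.0, -0.1]
gripper_width: 18.7
```

```bash
python3 -c "
from h import *
o,M=st();c,z,y=rod(o,M); print('f',c-37*z)
d=get_image('wrist');save(d,'e1',1.4)
tool(M,[20,0,0]);tool(M,[0,10,0]);tool(M,[0,0,-10])
"
```

```text
t 36.55 p [333.3 317.9 359.9] x [ 0.034 -0.871 -0.49 ] y [-0.999 -0.03  -0.017] z [ 0.     0.49  -0.872] q [ 0.887 -0.123 -0.233 -0.359 -1.078 -0.743] F [-0.1  1.  -0.1] T [-1.13 -0.05 -0.02] w 18.7
rod c [334.  309.8 369.3] z [-0.009 -0.267  0.964] y [-0.033  0.963  0.266] heel [336.  371.1 147.6] tip [334.9 401.9 156.2]
f [334.30420283 319.65347512 333.63625887]
tool shift for [20, 0, 0] [  0.7 -20.    0. ]
tool shift for [0, 10, 0] [-8.7 -0.3  4.9]
tool shift for [0, 0, -10] [4.9 0.2 8.7]
```

View pics/e1.png

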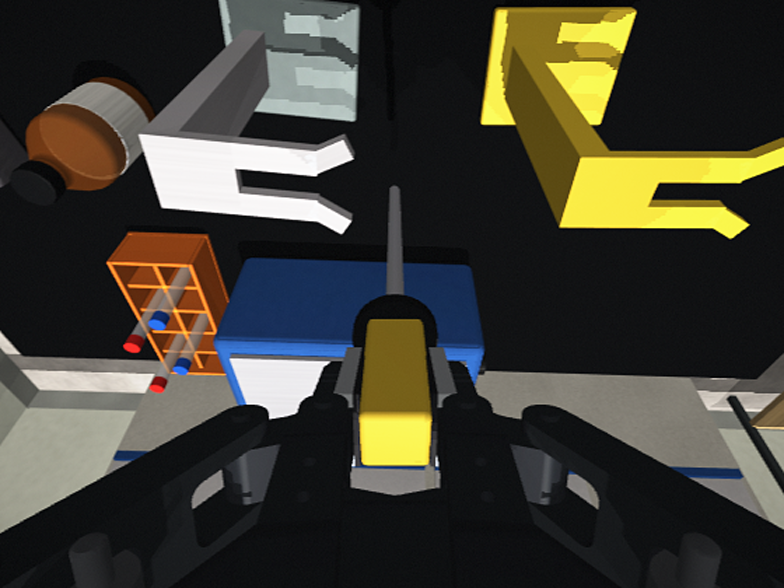

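Emit:
{"method": "apply_moves", "body": {
  "series": [
    [[10,0,24],0,1],
    [[10,0,24],0,1],
    [[10,0,24],0,1],
    [[8,0,18],0,1],
    [[0,0,0],0,1]
  ]
}}

```text
time_s: 37.22
eef_pos: [340.1, 332.9, 273.7]
tcp_rot: [0.696, -0.669, -0.175, -0.195]
force: [-0.3, 0.3, -1.2]
gripper_width: 19.2
```

```bash
python3 -c "
from h import *
o,M=st();c,z,y=rod(o,M); print('f',c-37*z)
d=get_image('wrist');save(d,'e2',1.4)
d=get_image('scene');save(d,'e2s',4,(370,130,500,280));print(proj(d,[c,c-37*z,c-230*z]))
tool(M,[20,-1.4,0]);tool(M,[0,10,0]);tool(M,[0,0,-10])
"
```

```text
t 37.23 p [340.1 332.9 273.7] x [ 0.045 -0.863 -0.503] y [-0.999 -0.03  -0.037] z [ 0.017  0.504 -0.863] q [ 0.893 -0.049 -0.37  -0.412 -0.856 -0.643] F [-0.3  0.3 -1.2] T [-1.17  0.    0.02] w 19.2
rod c [340.6 324.6 283.1] z [-0.027 -0.282  0.959] y [-0.039  0.959  0.281] heel [346.9 389.5  62.5] tip [345.7 420.2  71.5]
f [341.64038753 335.08562896 247.56864937]
[[448.93520897 179.54476695]
 [450.20054921 193.00236353]
 [456.1745696  256.53938967]]
tool shift for [20, -1.4, 0] [  2.1 -19.9  -0.4]
tool shift for [0, 10, 0] [-8.6 -0.3  5. ]
tool shift for [0, 0, -10] [5.  0.4 8.6]
```

View pics/e2.png

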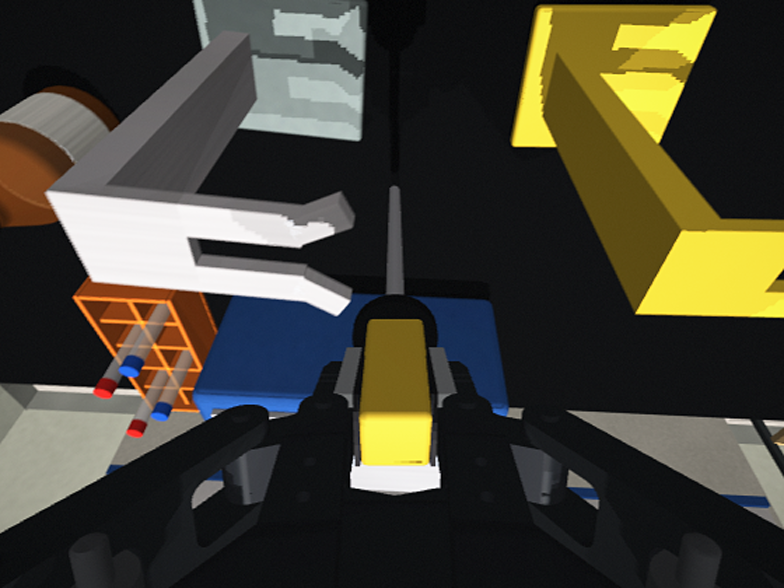

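View pics/e2s.png

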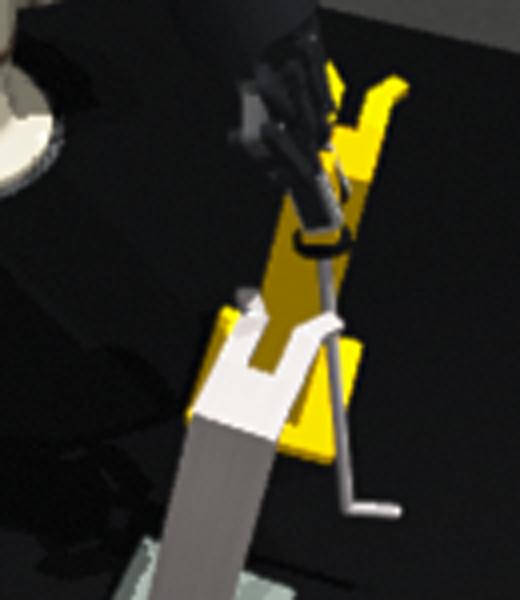

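Emit:
{"method": "apply_moves", "body": {
  "series": [
    [[8,0,5],0,1],
    [[8,0,5],0,1],
    [[0,0,0],0,1]
  ]
}}

```text
time_s: 37.7
eef_pos: [342.6, 324.7, 260.6]
tcp_rot: [0.696, -0.667, -0.174, -0.199]
force: [-0.6, 1.4, -1.5]
gripper_width: 19.5
```

```bash
cat >> h.py <<'E'
def chk(S=(420.5,323.3),a=(.998,-.068)):
    o,M=st();c,z,y=rod(o,M)
    s=(c[2]-221)/z[2]; f=c-s*z; d=f[:2]-np.array(S); 
    print("fork-level: along",np.round(d@a,1),"lateral(+left)",np.round(-d[0]*a[1]+d[1]*a[0],1),"flange bottom centre z",np.round((c-31*z)[2],1),"lowest",np.round((c-31*z)[2]-16*np.hypot(z[0],z[1]),1))
    return o,M
E
python3 -c "
from h import *
o,M=chk()
tool(M,[20,-1.4,0]);tool(M,[0,10,0]);tool(M,[0,0,-10])
"
```

```text
t 37.7 p [342.6 324.7 260.6] x [ 0.048 -0.86  -0.508] y [-0.999 -0.03  -0.044] z [ 0.023  0.509 -0.86 ] q [ 0.869 -0.043 -0.393 -0.436 -0.83  -0.594] F [-0.6  1.4 -1.5] T [-1.24  0.04  0.  ] w 19.5
rod c [343.  316.4 269.9] z [-0.034 -0.288  0.957] y [-0.041  0.957  0.287] heel [350.8 382.6  49.8] tip [349.4 413.2  58.9]
fork-level: along -76.1 lateral(+left) 2.6 flange bottom centre z 240.2 lowest 235.6
tool shift for [20, -1.4, 0] [  2.2 -19.9  -0.3]
tool shift for [0, 10, 0] [-8.6 -0.3  5.1]
tool shift for [0, 0, -10] [5.1 0.4 8.6]
```

Emit:
{"method": "apply_moves", "body": {
  "series": [
    [[4,-18,1],0,1],
    [[4,-19,1],0,1],
    [[0,0,0],0,1]
  ]
}}

```text
time_s: 38.08
eef_pos: [381.2, 319.8, 257.2]
tcp_rot: [0.696, -0.667, -0.174, -0.2]
force: [-0.6, -0.1, -1.3]
gripper_width: 19.1
```

```bash
python3 -c "
from h import *
o,M=chk()
d=get_image('wrist');save(d,'e3',1.4)
tool(M,[20,-1.4,0]);tool(M,[0,10,0]);tool(M,[0,0,-10])
"
```

```text
t 38.08 p [381.2 319.8 257.2] x [ 0.049 -0.859 -0.509] y [-0.999 -0.03  -0.046] z [ 0.024  0.51  -0.86 ] q [ 0.776  0.023 -0.325 -0.472 -0.869 -0.49 ] F [-0.6 -0.1 -1.3] T [-1.19  0.03  0.05] w 19.1
rod c [381.7 311.4 266.4] z [-0.035 -0.289  0.957] y [-0.042  0.957  0.288] heel [389.7 377.9  46.4] tip [388.4 408.5  55.6]
fork-level: along -37.2 lateral(+left) -0.7 flange bottom centre z 236.7 lowest 232.1
tool shift for [20, -1.4, 0] [  2.2 -19.9  -0.2]
tool shift for [0, 10, 0] [-8.6 -0.3  5.1]
tool shift for [0, 0, -10] [5.1 0.5 8.6]
```

View pics/e3.png

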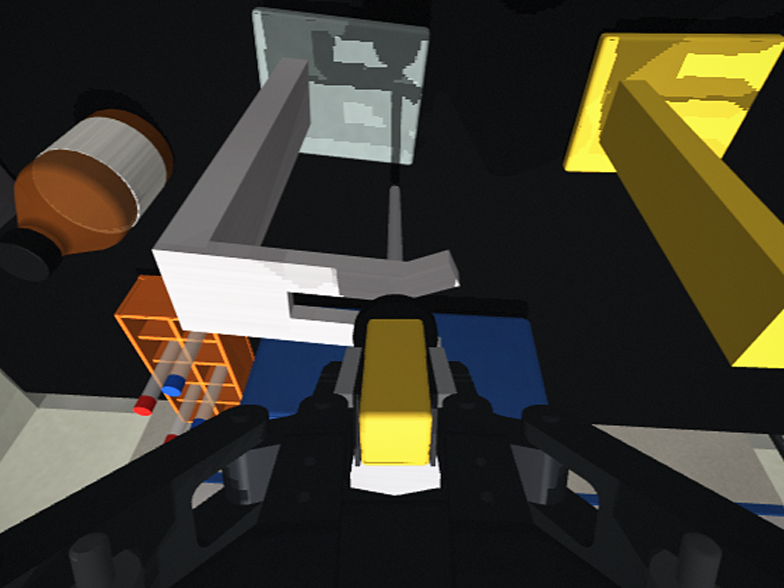

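Emit:
{"method": "apply_moves", "body": {
  "series": [
    [[2,-17,0],0,1],
    [[2,-17,0],0,1],
    [[0,0,0],0,1]
  ]
}}

```text
time_s: 38.5
eef_pos: [416.2, 317.5, 257.2]
tcp_rot: [0.697, -0.666, -0.174, -0.2]
force: [0.4, 0.3, -1.3]
gripper_width: 19.5
```

```bash
python3 -c "
from h import *
o,M=chk()
d=get_image('wrist');save(d,'e4',1.4)
d=get_image('scene');save(d,'e4s',5,(380,150,480,270))
tool(M,[20,-1.4,0]);tool(M,[0,10,0]);tool(M,[0,0,-10])
"
```

```text
t 38.5 p [416.2 317.5 257.2] x [ 0.051 -0.859 -0.509] y [-0.998 -0.032 -0.046] z [ 0.024  0.511 -0.859] q [ 0.709  0.08  -0.257 -0.492 -0.908 -0.422] F [ 0.4  0.3 -1.3] T [-1.22  0.11  0.04] w 19.5
rod c [416.6 309.2 266.4] z [-0.035 -0.29   0.956] y [-0.044  0.957  0.288] heel [424.7 375.8  46.4] tip [423.3 406.4  55.7]
fork-level: along -2.2 lateral(+left) -0.5 flange bottom centre z 236.8 lowest 232.1
tool shift for [20, -1.4, 0] [  2.2 -19.9  -0.2]
tool shift for [0, 10, 0] [-8.6 -0.3  5.1]
tool shift for [0, 0, -10] [5.1 0.5 8.6]
```

View pics/e4.png

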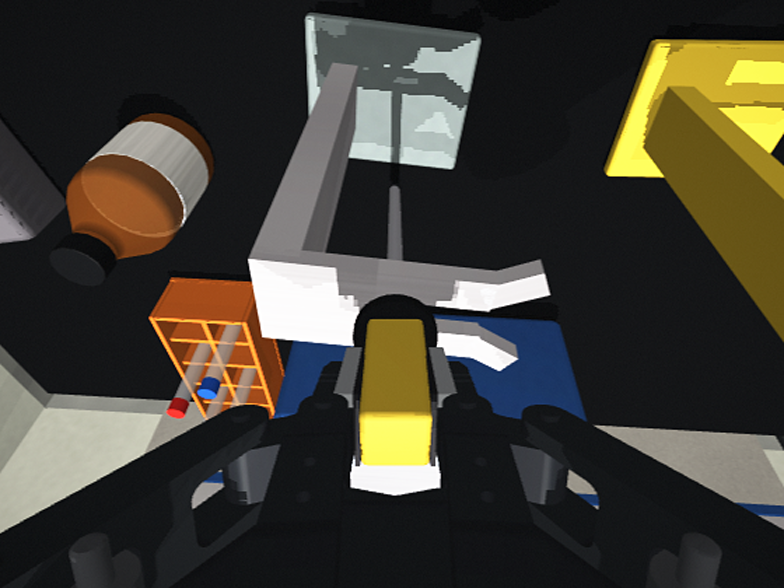

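View pics/e4s.png

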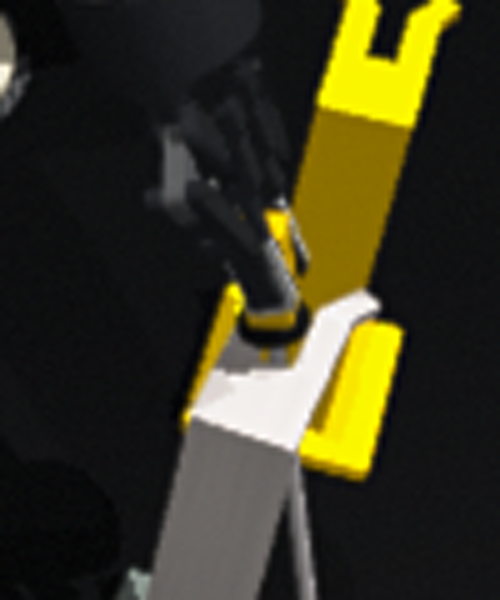

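Emit:
{"method": "apply_moves", "body": {
  "series": [
    [[2,0,3],0,1],
    [[2,0,3],0,1],
    [[0,0,0],0,1]
  ]
}}

```text
time_s: 38.98
eef_pos: [414.7, 317.1, 249.6]
tcp_rot: [0.697, -0.666, -0.175, -0.2]
force: [0.2, 0.1, -1.5]
gripper_width: 19.4
```

```bash
python3 -c "
from h import *
o,M=chk()
"
```

```text
t 38.98 p [414.7 317.1 249.6] x [ 0.052 -0.859 -0.51 ] y [-0.998 -0.033 -0.046] z [ 0.022  0.511 -0.859] q [ 0.708  0.085 -0.269 -0.5   -0.894 -0.409] F [ 0.2  0.1 -1.5] T [-1.18 -0.01 -0.05] w 19.4
rod c [415.2 308.7 258.8] z [-0.034 -0.29   0.956] y [-0.045  0.956  0.289] heel [423.  375.5  38.9] tip [421.6 406.1  48.1]
fork-level: along -3.8 lateral(+left) -3.4 flange bottom centre z 229.2 lowest 224.5
```

Emit:
{"method": "apply_moves", "body": {
  "series": [
    [[-3,-4,2],0,1],
    [[0,0,0],0,1],
    [[0,0,0],0,0.4],
    [[0,0,0],0,0.2],
    [[0,0,0],0,0],
    [[0,0,0],0,0],
    [[0,0,0],0,0]
  ]
}}

```text
time_s: 39.85
eef_pos: [419.3, 321.6, 251.0]
tcp_rot: [0.697, -0.666, -0.175, -0.201]
force: [0.1, -0.5, 0.1]
gripper_width: 85.2
```

```bash
python3 -c "
from h import *
o,M=st()
d=get_image('wrist');save(d,'f1',1.4)
d=get_image('scene');save(d,'f1s',5,(380,150,480,270))
tool(M,[0,0,30])
"
```

```text
t 39.85 p [419.3 321.6 251. ] x [ 0.053 -0.858 -0.511] y [-0.998 -0.033 -0.048] z [ 0.024  0.513 -0.858] q [ 0.71   0.093 -0.257 -0.499 -0.895 -0.411] F [ 0.1 -0.5  0.1] T [-1.02  0.04  0.  ] w 85.2
tool shift for [0, 0, 30] [-15.3  -1.4 -25.7]
```

View pics/f1.png

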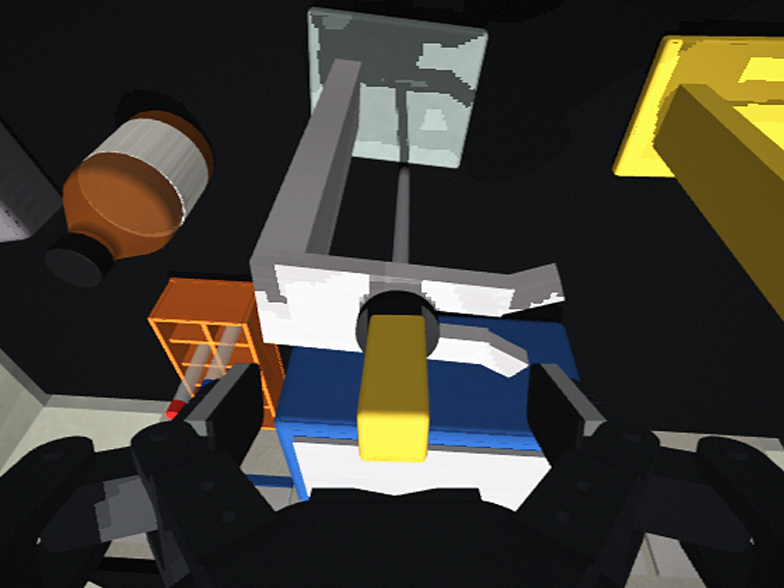

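View pics/f1s.png

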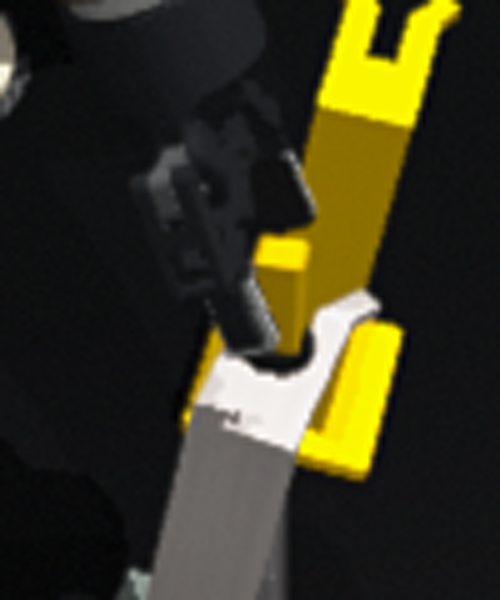

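Emit:
{"method": "apply_moves", "body": {
  "series": [
    [[0,0,-15],0,0],
    [[0,0,-30],0,0],
    [[0,0,-40],0,0],
    [[0,0,-40],0,0],
    [[0,0,-30],0,0],
    [[0,0,0],0,0],
    [[0,0,0],0,0]
  ]
}}

```text
time_s: 40.83
eef_pos: [415.0, 237.1, 392.8]
tcp_rot: [0.697, -0.665, -0.173, -0.203]
force: [-0.2, -0.4, -0.4]
gripper_width: 85.1
```

```bash
python3 - <<'E'
from h import *
import pickle
o,M=st()
for n in ["scene","top"]:
    d=get_image(n);P=cloud(d); hsv=cv2.cvtColor(d["image"],cv2.COLOR_RGB2HSV)
    yel=(hsv[:,:,0]>22)&(hsv[:,:,0]<35)&(hsv[:,:,1]>120)&(np.abs(P[:,:,0]-420)<60)&(np.abs(P[:,:,1]-323)<60)&(P[:,:,2]>228)&(P[:,:,2]<295)
    t=yel&(P[:,:,2]>277)
    print(n,yel.sum(),t.sum()); 
    if t.sum()>4: print(P[t].mean(0),cv2.minAreaRect(P[t][:,:2].astype(np.float32)))
    save(d,'g_'+n,1.4)
    if n=="scene":save(d,'g_s2',5,(380,180,480,300)); save(d,'g_s3',5,(180,220,330,330))
E
```

```text
t 40.83 p [415.  237.1 392.8] x [ 0.055 -0.858 -0.511] y [-0.998 -0.033 -0.053] z [ 0.029  0.513 -0.858] q [ 0.558 -0.056 -0.07  -0.457 -1.258 -0.434] F [-0.2 -0.4 -0.4] T [-1.04  0.08 -0.02] w 85.1
scene 212 76
[424.99101086 315.2299742  281.77015447] ((423.20306396484375, 315.0804443359375), (24.47224998474121, 19.316146850585938), 7.66606330871582)
top 0 0
```

View pics/g_scene.png

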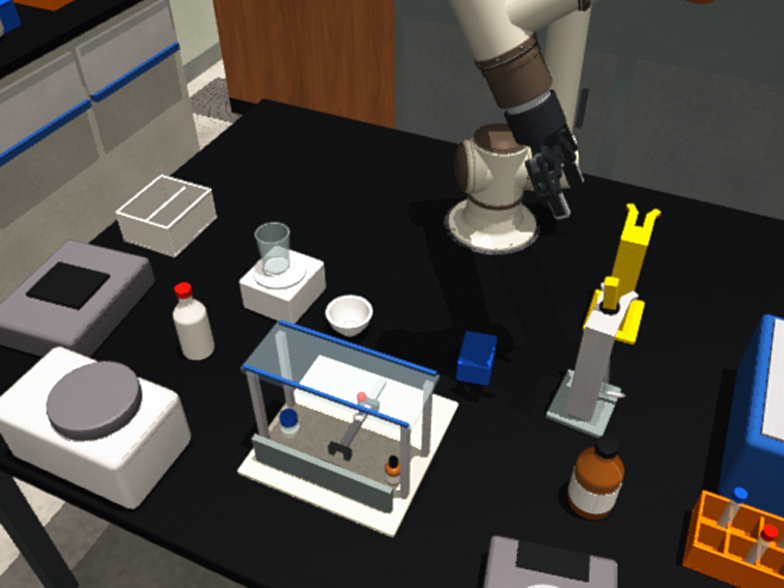

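View pics/g_s2.png

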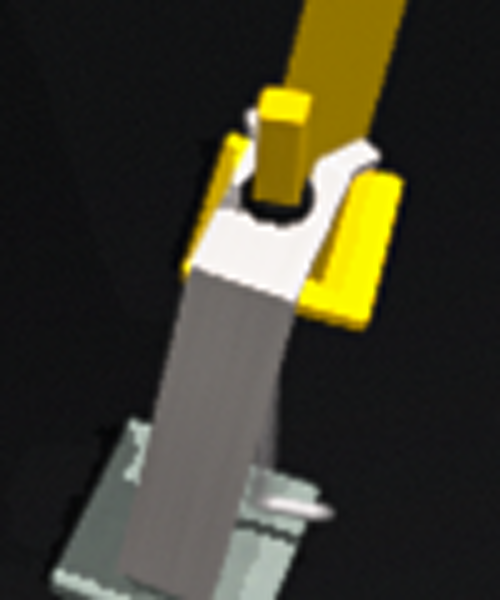

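View pics/g_s3.png

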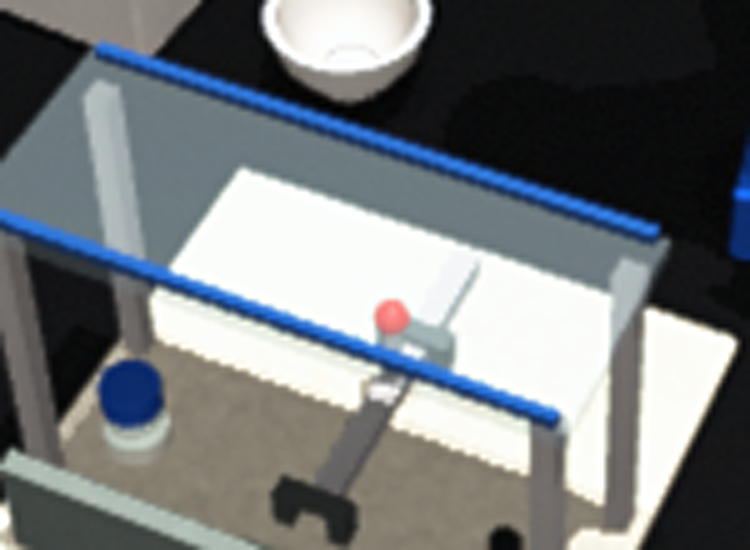

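Emit:
{"method": "apply_moves", "body": {
  "series": [
    [[0,0,0],0,0],
    [[0,0,0],0,0],
    [[0,0,0],0,0],
    [[0,0,0],0,0]
  ]
}}

```text
time_s: 41.42
eef_pos: [414.5, 238.0, 389.8]
tcp_rot: [0.698, -0.665, -0.173, -0.2]
force: [-0.1, 0.4, -0.2]
gripper_width: 85.7
```

```bash
python3 - <<'E'
from h import *
o,M=st()
d=get_image("wrist");save(d,'h_w',1.4)
for n in ["wrist","scene"]:
    d=get_image(n);P=cloud(d); hsv=cv2.cvtColor(d["image"],cv2.COLOR_RGB2HSV)
    yel=(hsv[:,:,0]>22)&(hsv[:,:,0]<35)&(hsv[:,:,1]>120)&(np.abs(P[:,:,0]-420)<60)&(np.abs(P[:,:,1]-323)<60)&(P[:,:,2]>232)&(P[:,:,2]<295)
    t=yel&(P[:,:,2]>277); print(n,yel.sum(),t.sum())
    if t.sum()>4:
        q=P[t]; print(q.mean(0),cv2.minAreaRect(q[:,:2].astype(np.float32)))
        A=np.c_[q[:,:2]-q[:,:2].mean(0),np.ones(len(q))]; print("top plane slope",np.linalg.lstsq(A,q[:,2],rcond=None)[0])
    # x/y range per height band
    for a,b in ((235,245),(245,255),(255,265),(265,275),(275,290)):
        m=yel&(P[:,:,2]>=a)&(P[:,:,2]<b)
        if m.sum()>5: print(a,m.sum(),np.round(P[m].min(0),1),np.round(P[m].max(0),1))
E
```

```text
t 41.42 p [414.5 238.  389.8] x [ 0.055 -0.859 -0.508] y [-0.998 -0.035 -0.048] z [ 0.024  0.51  -0.86 ] q [ 0.56  -0.052 -0.072 -0.457 -1.257 -0.434] F [-0.1  0.4 -0.2] T [-0.97  0.11  0.  ] w 85.7
wrist 938 372
[419.82967457 316.48899259 281.59322705] ((419.7544250488281, 318.1642761230469), (18.578899383544922, 20.092893600463867), 1.6293920278549194)
top plane slope [3.64055805e-03 1.68746629e-01 2.81593227e+02]
235 113 [411.2 311.1 235.2] [429.3 314.1 245. ]
245 114 [411.  310.3 245.1] [429.5 312.5 254.8]
255 138 [410.  309.6 255. ] [430.4 322.9 264.9]
265 148 [410.2 308.8 265. ] [430.  319.  274.9]
275 401 [410.2 308.  275. ] [429.4 328.  283.7]
scene 205 70
[422.96226546 325.35175677 280.96446043] ((421.7000427246094, 325.3227233886719), (22.768890380859375, 19.446273803710938), 0.7131242752075195)
top plane slope [-8.24401798e-02 -7.13325841e-02  2.80964460e+02]
235 36 [425.7 313.4 235.3] [437.6 333.  244.8]
245 24 [425.  314.6 246.2] [434.  331.3 254.7]
255 31 [426.6 316.  255.1] [434.4 332.5 264.7]
265 30 [426.4 316.3 265.2] [432.3 334.9 274.9]
275 78 [410.2 315.2 275. ] [433.  335.1 285.3]
```

View pics/h_w.png

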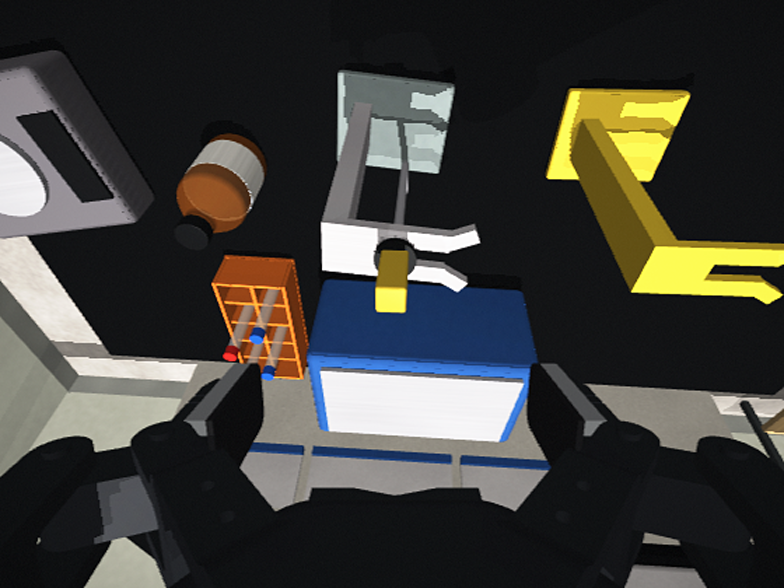

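Emit:
{"method": "apply_moves", "body": {
  "series": [
    [[0,0,0],0,0],
    [[0,0,0],0,0],
    [[0,0,0],0,0],
    [[0,0,0],0,0],
    [[0,0,0],0,0],
    [[0,0,0],0,0],
    [[0,0,0],0,0],
    [[0,0,0],0,0],
    [[0,0,0],0,0],
    [[0,0,0],0,0]
  ]
}}

```text
time_s: 42.82
eef_pos: [414.5, 237.9, 390.2]
tcp_rot: [0.698, -0.665, -0.173, -0.2]
force: [0.3, -0.0, -0.3]
gripper_width: 85.7
```

```bash
cat > m.py <<'E'
from h import *
o,M=st()
for n in ["scene","wrist","scene","wrist","scene","wrist"]:
    d=get_image(n);P=cloud(d); hsv=cv2.cvtColor(d["image"],cv2.COLOR_RGB2HSV)
    yel=(hsv[:,:,0]>22)&(hsv[:,:,0]<35)&(hsv[:,:,1]>120)&(np.abs(P[:,:,0]-420)<60)&(np.abs(P[:,:,1]-323)<60)&(P[:,:,2]>232)&(P[:,:,2]<295)
    t=yel&(P[:,:,2]>277); q=P[t]
    A=np.c_[q[:,:2]-q[:,:2].mean(0),np.ones(len(q))]
    print(n,t.sum(),np.round(cv2.minAreaRect(q[:,:2].astype(np.float32))[0],1),q[:,2].mean(),"slope",np.linalg.lstsq(A,q[:,2],rcond=None)[0][:2], end=" ")
    m=yel&(P[:,:,2]<277); 
    if n=="wrist":
        w=P[m]; w=w[(w[:,1]<315)]; f=np.polyfit(w[:,2],w[:,1],1); print("face dy/dz",f[0])
    else: print()
    save(d,"fin_"+n,5 if n=="scene" else 1.4,(380,180,480,300) if n=="scene" else None)
E
python3 m.py
```

```text
t 42.83 p [414.5 237.9 390.2] x [ 0.055 -0.859 -0.509] y [-0.998 -0.034 -0.049] z [ 0.025  0.51  -0.86 ] q [ 0.56  -0.053 -0.072 -0.457 -1.257 -0.434] F [ 0.3 -0.  -0.3] T [-0.99  0.05 -0.01] w 85.7
scene 69 [420.3 318.6] 281.35109734646716 slope [-0.08574015 -0.01407469] 
wrist 341 [419.8 322.9] 281.03320653655965 slope [0.00059203 0.09678845] face dy/dz 0.015120827324844164
scene 70 [421.7 327.5] 281.46603049441643 slope [-0.02219674 -0.10030852] 
wrist 351 [418.9 328.6] 281.8996917797741 slope [0.01448374 0.08730238] face dy/dz 0.02122231345433439
scene 72 [422.3 327.7] 281.3819252800886 slope [-0.10127532 -0.06429755] 
wrist 349 [419.8 323.3] 281.11973065557856 slope [0.0034287  0.07661347] face dy/dz 0.017816187263988443
```

Emit:
{"method": "apply_moves", "body": {
  "series": [
    [[0,0,0],0,0],
    [[0,0,0],0,0],
    [[0,0,0],0,0],
    [[0,0,0],0,0],
    [[0,0,0],0,0],
    [[0,0,0],0,0],
    [[0,0,0],0,0],
    [[0,0,0],0,0],
    [[0,0,0],0,0],
    [[0,0,0],0,0]
  ]
}}

```text
time_s: 44.38
eef_pos: [414.5, 237.9, 390.2]
tcp_rot: [0.698, -0.665, -0.173, -0.2]
force: [-0.2, 0.8, -0.4]
gripper_width: 85.0
```

```bash
python3 m.py
```

```text
t 44.38 p [414.5 237.9 390.2] x [ 0.055 -0.859 -0.509] y [-0.998 -0.034 -0.049] z [ 0.025  0.51  -0.86 ] q [ 0.56  -0.053 -0.072 -0.457 -1.257 -0.434] F [-0.2  0.8 -0.4] T [-0.97 -0.01 -0.01] w 85.0
scene 70 [422.  320.6] 281.29741236400855 slope [-0.05614484 -0.0657986 ] 
wrist 348 [419.9 323.5] 281.1796927885275 slope [0.00550747 0.09224649] face dy/dz 0.018036834133407002
scene 66 [421.1 326.4] 281.2117128182107 slope [-0.06612011 -0.13113505] 
wrist 357 [419.7 326.3] 281.58570947223467 slope [-0.00094143  0.07746548] face dy/dz 0.026469691330580736
scene 65 [422.2 323.8] 280.5173650426112 slope [-0.01563656 -0.0154013 ] 
wrist 373 [420.  319.4] 281.38140974949505 slope [0.00281859 0.13560878] face dy/dz -0.04873264861464
```

Emit:
{"method": "apply_moves", "body": {
  "series": [
    [[0,0,0],0,0],
    [[0,0,0],0,0],
    [[0,0,0],0,0],
    [[0,0,0],0,0],
    [[0,0,0],0,0],
    [[0,0,0],0,0],
    [[0,0,0],0,0],
    [[0,0,0],0,0],
    [[0,0,0],0,0],
    [[0,0,0],0,0]
  ]
}}

```text
time_s: 45.92
eef_pos: [414.5, 237.9, 390.2]
tcp_rot: [0.698, -0.665, -0.173, -0.2]
force: [-0.4, 0.7, 0.1]
gripper_width: 85.3
```

Emit:
{"method": "apply_moves", "body": {
  "series": [
    [[0,0,0],0,0],
    [[0,0,0],0,0],
    [[0,0,0],0,0],
    [[0,0,0],0,0],
    [[0,0,0],0,0],
    [[0,0,0],0,0],
    [[0,0,0],0,0],
    [[0,0,0],0,0],
    [[0,0,0],0,0],
    [[0,0,0],0,0]
  ]
}}

```text
time_s: 47.18
eef_pos: [414.5, 237.9, 390.2]
tcp_rot: [0.698, -0.665, -0.173, -0.2]
force: [-0.0, 0.5, 0.2]
gripper_width: 85.3
```

```bash
python3 m.py
```

```text
t 47.17 p [414.5 237.9 390.2] x [ 0.055 -0.859 -0.509] y [-0.998 -0.034 -0.049] z [ 0.025  0.51  -0.86 ] q [ 0.56  -0.053 -0.072 -0.457 -1.257 -0.434] F [-0.   0.5  0.2] T [-0.96  0.07  0.05] w 85.3
scene 66 [420.9 323.6] 280.9738802361584 slope [-0.05214035 -0.0492271 ] 
wrist 352 [420.  322.6] 280.87640109083674 slope [-0.00686381  0.09199284] face dy/dz -0.0008839493547094508
scene 67 [420.9 321.5] 280.84133935552984 slope [-0.02949213  0.05105645] 
wrist 346 [419.9 322.3] 280.9629291740052 slope [-0.00481865  0.09557864] face dy/dz 0.0030975725463931055
scene 64 [422.8 323.5] 280.85811353215365 slope [-0.01302322 -0.03373434] 
wrist 349 [419.9 322.2] 280.994009681398 slope [0.00221551 0.07788919] face dy/dz -0.007899733712896534
```

Emit:
{"method": "apply_moves", "body": {
  "series": [
    [[0,0,0],0,0],
    [[0,0,0],0,0],
    [[0,0,0],0,0],
    [[0,0,0],0,0],
    [[0,0,0],0,0],
    [[0,0,0],0,0],
    [[0,0,0],0,0],
    [[0,0,0],0,0],
    [[0,0,0],0,0],
    [[0,0,0],0,0]
  ]
}}

```text
time_s: 48.72
eef_pos: [414.5, 237.9, 390.2]
tcp_rot: [0.698, -0.665, -0.173, -0.2]
force: [-0.8, 0.3, -0.8]
gripper_width: 85.4
```

```bash
python3 m.py
```

```text
t 48.73 p [414.5 237.9 390.2] x [ 0.055 -0.859 -0.509] y [-0.998 -0.034 -0.049] z [ 0.025  0.51  -0.86 ] q [ 0.56  -0.053 -0.072 -0.457 -1.257 -0.434] F [-0.8  0.3 -0.8] T [-1.02  0.08 -0.01] w 85.4
scene 68 [421.4 322.6] 280.352428763369 slope [-0.02307403 -0.02161125] 
wrist 347 [419.9 322.1] 280.9839949562073 slope [-0.00202264  0.09411633] face dy/dz -0.006773366909453972
scene 64 [421.  322.3] 280.4274437827995 slope [ 0.02694917 -0.03323064] 
wrist 345 [419.9 322.3] 280.9741614354261 slope [0.00057282 0.08881808] face dy/dz -0.0012539330336743008
scene 64 [422.1 322.5] 280.76757358252354 slope [-0.00402103  0.05495252] 
wrist 343 [419.9 322.6] 280.9535922916154 slope [0.00420668 0.08030794] face dy/dz 0.002164832782999331
```

View pics/fin_scene.png

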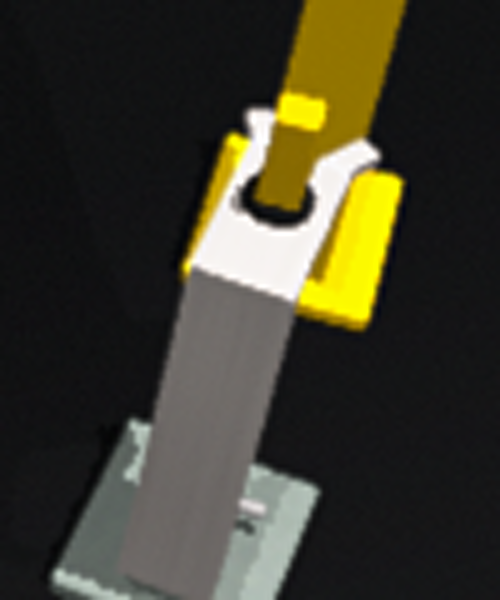

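View pics/fin_wrist.png

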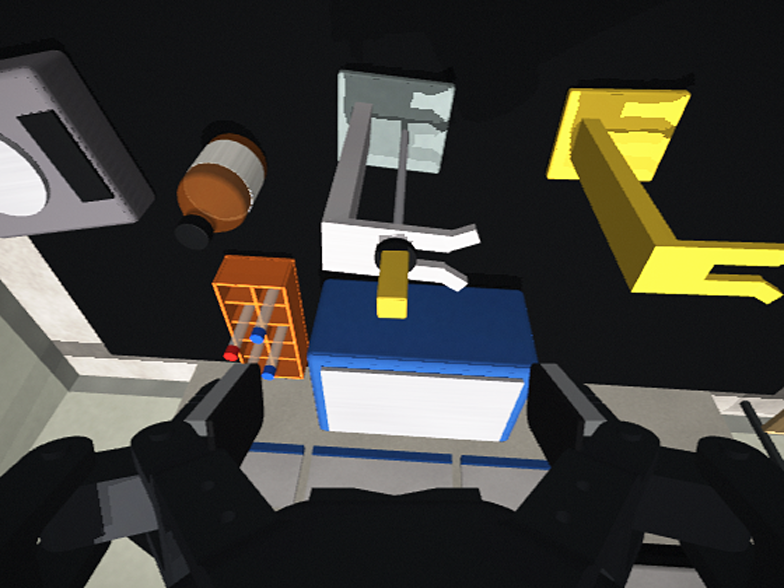

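```bash
python3 -c "
from h import *
print(workorder.hand_in())"
```

```text
the job is handed in; nothing more can be done
None
```

I drew the bolt to its stop with the hooked rod, hung the rod back in the grey fork, released it, and handed in just after 49 s of the 58 s.

**How it was done:** The moves cannot tilt the tool directly. I tilted it by gently overreaching forward, so the rod passed under the canopy at about 30°. After the pull I took most of the tilt out by overreaching to the rear. About 16° of sideways lean was left when I slid the rod into the fork and released it.

**Last checks:**
- **Bolt:** The knob moved from x ≈ 680 mm to ≈ 632 mm in the scene camera, and about 10 N built up at the end of the pull. Both point to the bolt being fully drawn. It was still drawn in the picture taken after release, about 8 s before hand-in.
- **Rod:** It rocked for about 8 s after release, so I waited. In the last images the top of the grip was at about (420–422, 322.5, 281) mm, within 2 mm of where it started. It looked upright to within about 1° and moved less than 1 mm over 0.3 s.
- **Bystanders:** In that same picture they all stood where they began, judged by eye only. The gripper was open and about 160 mm clear of the rod.

**What went wrong or disagreed:**
- Running fast into the elbow joint's limit while carrying the rod read 117.8 N at the wrist, just under the 120 N limit. I slowed down after that.
- I let the first joint come within 0.03 rad of its range while taking the tilt out.
- At the bolt's stop, the hook position I calculated was about 7 mm off from where the contact must have been. The rod had probably swung slightly in the grip.

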